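Grade tagged pots into carry trays on the greenhouse packing bench

ROBOT

A 6-joint arm with a two-finger parallel gripper is mounted at the origin on the work surface. World frame = base frame: x ahead of the robot, y to its left, z up, the work surface at z = 0. Lengths are in mm, angles in rad, forces in N, time in s.
With the tool pointing down it reaches from about 250 to 775 mm from the base axis. Payload 8.9 kg.
Tool frame: the origin (TCP) lies between the finger pads; the fingertips stand 19 mm ahead of it and the grasp point (between the pads) is the TCP; y points along the fingers, z is the direction in which the jaws open and shut, and the axes are right-handed (so a half turn about y gives the same grasp; the last joint's range is limited). The gripper opens to 85 mm and grips with 20 to 120 N. Pads are 22 mm wide; open, the fingers measure 114 mm over their backs; the gripper's body (76 mm by 85 mm) begins 54 mm behind the grasp point. The pads swing forward as they close: fully open they stand 13 mm farther back than shut.
Start: joints at [-1.261, 0.291, -0.153, 1.127, 0, 1.431], TCP at [227.791, -473.006, 250.305] pointing down, gripper open.
Joint ranges: [-2.52, 2.52], [-0.91, 1.74], [-1.3, 1.37], [-1.96, 2.02], [-1.52, 1.47], [-3.14, 3.14]. Speed limits (rad/s): [2.22, 2.22, 2.79, 3.14, 3.14, 3.14].

INTERFACE

Orientations are given as a unit quaternion [x, y, z, w].
In Python, from station import bot gives the robot as it stands.
- The arm moves only by the tool jog_arm, never from a script. Its argument "moves" is text: rows parted by semicolons, each of 4 numbers parted by spaces: the shift along the tool's x, y, z in mm, then the turn about the tool's y in rad. A call has exactly 10 rows; each row shifts and turns the commanded pose from where the row before left it, along the tool's axes as they then stand; what a row does not reach is not made up. A row lasts 1/10 s, in which the tool goes at most 50 mm and 8.59 degrees, less where a joint would pass 70% of its speed; a pose out of reach is approached as far as the arm can. A call is refused whole if a number of a shift passes 50 or a number of a turn 0.15, either way. A call with a gripper value outside its range is refused whole. "grip" is the closure, from 0 (fully open) to 1 (shut), set as the call begins (left out, the last holds). The fingers move at their own pace and stop on an object; the grip force is fixed at half the most. Time passes only in rows, so rows that do not move let the fingers close, or fill a call up. It gives the time, the measured TCP pose, the force and the opening at its end, in the units of the state.
- bot.get_state(): the state, without advancing time (a new reading comes with each control period).
- bot.grab_frame(name): name is "scene" or "top" or "wrist"; returns the picture (384x512x3 uint8, blue, green, red); there is no depth.
- bot.calibration(name): a dict with "intrinsics" (3x3 intrinsics, pixels), "position" and "orientation" of the camera in the world. Camera axes: x right, y down, z forward; pixel columns grow to the right and rows downward; lengths in mm; the calibration is good to about 2 mm. A picture is of the moment at which its call begins: read the wrist's pose just before it. calibration takes no time and is no camera call; for the wrist camera it gives the pose at the moment of the call.
- bot.close_job(): hands the job in, once; it reports no verdict.
The state is a dict: "clock": time; "joints": joint angles; "dq": joint speeds; "tau": joint torques, N m; "tcp_pos": TCP position; "tcp_rot": TCP orientation; "ft_force": force on the tool from outside, world axes, zero at the start; "moment": the same for the moment, N m; "grip_width": opening from 0.0 (shut) to 1.0 (fully open).
Only numpy, scipy, OpenCV 4.12 (cv2) and the standard library are available. Lean on these libraries where they do the work, as an engineer would, in place of code of your own. Each camera call takes 0.05 s, during which the arm holds its last target. There are 200 camera calls.

TASK

Set out two carry trays from the nested pile: lift the top tray off and then the next, leaving the bottom one in its stand, so that one lies flat on the roller track and the other flat inside the raised edge of the plywood reject board. Then sort all the potted plants on the bench, one to a pocket and standing upright: those with a slim blue label (passed) go in the tray on the roller track, those with an orange T-shaped label (rejected) in the tray on the plywood board. Do not disturb the hand fork, the cup or the bottle.

Things in the scene. Friction and masses are not known exactly. Their poses are not given: they have to be found in the camera images.
- pot_1: black plant pot with a small stiff rosette plant, about 0.14 kg; may be absent. Origin: centre of underside, z up. 40 mm wide below, 49 at 40 mm up, then a straight rim band 56 mm wide from 40 to 50 mm up; leaves (inside the rim) to 77 mm, label to 85 mm up. It has the slim blue label with a rounded end: passed.
- pot_2: black plant pot with a small stiff rosette plant, about 0.14 kg; may be absent. Origin: centre of underside, z up. 40 mm wide below, 49 at 40 mm up, then a straight rim band 56 mm wide from 40 to 50 mm up; leaves (inside the rim) to 77 mm, label to 85 mm up. It has the slim blue label with a rounded end: passed.
- pot_3: black plant pot with a small stiff rosette plant, about 0.14 kg; may be absent. Origin: centre of underside, z up. 40 mm wide below, 49 at 40 mm up, then a straight rim band 56 mm wide from 40 to 50 mm up; leaves (inside the rim) to 77 mm, label to 85 mm up. It has the slim blue label with a rounded end: passed.
- pot_4: black plant pot with a small stiff rosette plant, about 0.14 kg; may be absent. Origin: centre of underside, z up. 40 mm wide below, 49 at 40 mm up, then a straight rim band 56 mm wide from 40 to 50 mm up; leaves (inside the rim) to 77 mm, label to 85 mm up. It has the wide orange T-shaped label: rejected.
- pot_5: black plant pot with a small stiff rosette plant, about 0.14 kg; may be absent. Origin: centre of underside, z up. 40 mm wide below, 49 at 40 mm up, then a straight rim band 56 mm wide from 40 to 50 mm up; leaves (inside the rim) to 77 mm, label to 85 mm up. It has the wide orange T-shaped label: rejected.
- pot_6: black plant pot with a small stiff rosette plant, about 0.14 kg; may be absent. Origin: centre of underside, z up. 40 mm wide below, 49 at 40 mm up, then a straight rim band 56 mm wide from 40 to 50 mm up; leaves (inside the rim) to 77 mm, label to 85 mm up. It has the wide orange T-shaped label: rejected.
- tray_top: dark grey tray 160 (x) x 142 (y) x 24 mm, 0.11 kg. Origin: centre of underside, z up. Pockets at x = +-42, y = +-32, floor at z = 3 mm, dividers 11 high at y = 0, rim 6 wide, 24 high. Carrying rib along y at x = 0, to lift by: 14 wide, z = 6 to 23, free at both sides. Nests 18 mm apart, 4 mm play. Top one of the pile of three at the start.
- tray_middle: dark grey tray 160 (x) x 142 (y) x 24 mm, 0.11 kg. Origin: centre of underside, z up. Pockets at x = +-42, y = +-32, floor at z = 3 mm, dividers 11 high at y = 0, rim 6 wide, 24 high. Carrying rib along y at x = 0, to lift by: 14 wide, z = 6 to 23, free at both sides. Nests 18 mm apart, 4 mm play. Second of the pile at the start.
- tray_bottom: dark grey tray 160 (x) x 142 (y) x 24 mm, 0.11 kg. Origin: centre of underside, z up. Pockets at x = +-42, y = +-32, floor at z = 3 mm, dividers 11 high at y = 0, rim 6 wide, 24 high. Carrying rib along y at x = 0, to lift by: 14 wide, z = 6 to 23, free at both sides. Nests 18 mm apart, 4 mm play. Lowest of the pile; it stays.
- stack_stand: fixed wooden stand with steel corner angles reaching 40 mm high, 176 x 158 mm, that holds the pile of trays. Origin: centre of its underside; the bottom tray stands 20 mm above it and has 3 mm play.
- track_bed (a point): centre of the top of the rollers of a fixed aluminium roller track, 30 mm above the bench. Its y runs along the track (240 mm of rollers), its x across it between two side rails 176 mm apart which stand 15 mm above the rollers. The rollers are locked. A tray lies with either side along it.
- board_bed (a point): centre of the floor of the fixed plywood reject board, 12 mm above the bench: a square floor 176 x 176 mm inside a raised wooden edge 15 mm high and 8 mm wide; x and y along its sides.
- weed_fork: bystander, not to be disturbed: hand fork, 250 mm long, lying flat. Origin: on its axis near the middle, on the underside.
- label_cup: bystander, not to be disturbed: white cup, 68 mm across, 75 mm high. Origin: centre of its underside.
- feed_bottle: bystander, not to be disturbed: white bottle, 60 mm across, 150 mm high. Origin: centre of its underside.

How it is judged:
By the outcome, as a careful person would: the job done as asked, in the order asked, and still so for the second after the job is handed in, with the robot touching nothing.
Of pot_1, pot_2, pot_3 only 2 to 3 are there at a start; the rules pass over those that are not, and their reading is None.
Of pot_4, pot_5, pot_6 only 2 to 3 are there at a start; the rules pass over those that are not, and their reading is None.
At some moment in a run one of pot_1, pot_2, pot_3, pot_4, pot_5, pot_6 may be knocked a few centimetres aside while the robot is not near it.
It also fails if it takes over 210 s, if anything falls off the work surface, if the arm or the gripper's body presses on something with over 40 N, if the wrist force passes 120 N, or if a joint passes its speed limit or range.

## Working session

There is one attempt and no reset: what is moved stays moved. The work goes in short steps, Python scripts to look and compute and a tool call to move; the robot and the scene stay as the last step left them, time stands still between calls to the robot, and variables do not carry over. Pictures are saved under pics/ and viewed, about 12 in all and at most 16, crops included, and the job is handed in when it is done.

Besides the shell and the picture viewer there is one more tool, called as name(argument=value, ...) on one line, values as JSON. jog_arm: Moves the arm, as the interface text tells. Its arguments: {"type":"object","properties":{"moves":{"type":"string"},"grip":{"type":"number"}},"required":["moves"]}

```bash
ls; mkdir -p pics; python3 - <<'E'
from station import bot
import cv2
for n in("scene","top"):
    cv2.imwrite(f"pics/{n}0.png",cv2.resize(bot.grab_frame(n),(800,600),interpolation=cv2.INTER_CUBIC))
for n in("scene","top","wrist"):
    c=bot.calibration(n);print(n,c)
print(bot.get_state())
E
```

```text
pics
scene {'intrinsics': array([[475.54129756,   0.        , 249.65544373],
       [  0.        , 475.54129756, 188.40369124],
       [  0.        ,   0.        ,   1.        ]]), 'position': array([1268.62830081,  835.3610827 ,  852.73297701]), 'orientation': array([ 0.33385997,  0.81957985, -0.43515437, -0.16573192])}
top {'intrinsics': array([[419.07942324,   0.        , 252.9622747 ],
       [  0.        , 419.07942324, 191.03658281],
       [  0.        ,   0.        ,   1.        ]]), 'position': array([ 384.1316286 ,   -3.72480321, 1084.50626504]), 'orientation': array([ 0.71320751, -0.69867416,  0.03585645, -0.04363241])}
wrist {'intrinsics': array([[278.96304588,   0.        , 253.90535711],
       [  0.        , 278.96304588, 191.57252081],
       [  0.        ,   0.        ,   1.        ]]), 'position': array([ 293.51148838, -442.50974919,  374.00368792]), 'orientation': array([ 0.83748391, -0.52667214, -0.07765042,  0.123319  ])}
{'clock': 0.1, 'joints': array([-1.26132086e+00,  2.91232177e-01, -1.54046561e-01,  1.12671238e+00,
        2.92845166e-05,  1.43152307e+00]), 'dq': array([-2.30937035e-04, -2.41158079e-03,  1.57045408e-03,  6.44695830e-05,
        1.21145915e-03, -1.35102742e-03]), 'tau': array([ 6.92263675e-04, -5.37977171e+01,  3.31918859e+01,  9.34336684e-03,
       -2.26478464e-04,  1.57055331e-05]), 'tcp_pos': array([ 227.67449953, -472.64901064,  249.78704975]), 'tcp_rot': array([-0.1573543 ,  0.68980374, -0.68896019,  0.15730312]), 'ft_force': array([ 0.88909793, -0.26063453, -0.02887282]), 'moment': array([-0.05187869,  0.02111594,  0.04470783]), 'grip_width': 0.9985191236254932}
```

View pics/top0.png

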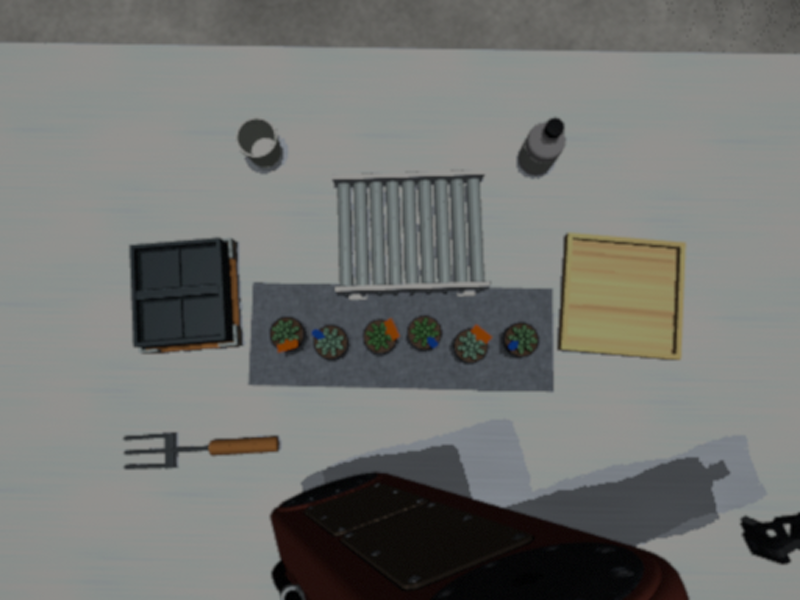

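View pics/scene0.png

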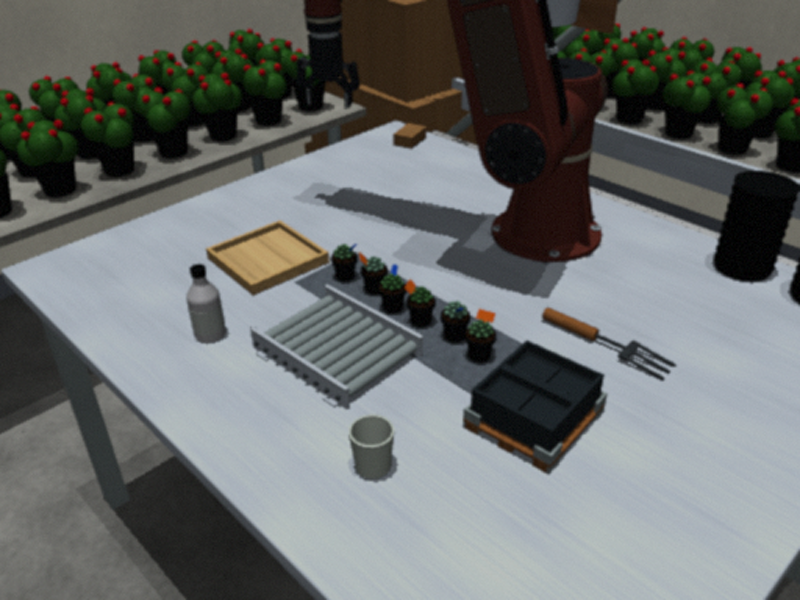

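Top view: pile of trays (px ~185,293), board (~622,297) and track (~410,235). Six pots in a row at y≈340 have labels that alternate orange and blue from left to right. The cup, bottle and fork are clear of them. Next I'll measure.

```bash
cat > h.py <<'E'
from station import bot
import numpy as np, cv2
from scipy.spatial.transform import Rotation as R
def cast(uv,z,cal):
    uv=np.atleast_2d(np.float64(uv)); d=np.c_[uv,np.ones(len(uv))]@np.linalg.inv(cal["intrinsics"]).T
    d=d@R.from_quat(cal["orientation"]).as_matrix().T; p=np.array(cal["position"])
    return (p+d*((z-p[2])/d[:,2])[:,None])[:,:2]
def proj(P,cal):
    q=(np.atleast_2d(P)-cal["position"])@R.from_quat(cal["orientation"]).as_matrix()
    q=q@cal["intrinsics"].T; return q[:,:2]/q[:,2:]
def rect(mask,z,cal,amin=300):
    out=[]
    for c in cv2.findContours(mask,cv2.RETR_EXTERNAL,cv2.CHAIN_APPROX_NONE)[0]:
        if cv2.contourArea(c)<amin: continue
        w=cast(c[:,0,:],z,cal).astype(np.float32); r=cv2.minAreaRect(w); out.append((np.round(r[0],1),np.round(r[1],1),round(r[2],1)))
    return out
def tool():
    s=bot.get_state(); M=R.from_quat(s["tcp_rot"]).as_matrix(); return s,M
def delta(p,yaw=0.):
    """shift in tool axes to world p; turn about tool y to bring tool z to world +x rotated by yaw"""
    s,M=tool(); d=M.T@(np.array(p)-s["tcp_pos"]); a=np.arctan2(M[1,2],M[0,2]); t=(a-yaw+np.pi/2)%np.pi-np.pi/2
    print("tcp",s["tcp_pos"].round(1),"toolz yaw",a.round(3),"d",d.round(1),"turn",round(t,3),"grip",round(s["grip_width"],3),"F",s["ft_force"].round(1),"t",round(s["clock"],1),"j6",s["joints"][5].round(2))
E
python3 - <<'E'
from h import *
c=bot.calibration("top"); im=bot.grab_frame("top"); cv2.imwrite("pics/t_raw.png",im)
hsv=cv2.cvtColor(im,cv2.COLOR_BGR2HSV); H,S,V=cv2.split(hsv)
k=np.ones((3,3),np.uint8)
roi=lambda m,a: (lambda o:(o.__setitem__((slice(a[1],a[3]),slice(a[0],a[2])),m[a[1]:a[3],a[0]:a[2]]),o)[1])(np.zeros_like(m))
print("tray",rect(roi(((V<75)*255).astype(np.uint8),(75,140,160,235)),80,c))
b=roi((((H>12)&(H<35)&(S>60)&(V>120))*255).astype(np.uint8),(350,140,450,240))
print("board inner",rect(b,12,c),"at27",rect(b,27,c))
r=roi(((V>0)*255).astype(np.uint8),(0,0,1,1))
print("V rail col",V[105:200,262].tolist())
print("row",V[145,205:320].tolist())
m=((V<70)|((H>35)&(H<85)&(S>90)))
m=roi((m*255).astype(np.uint8),(165,195,355,240)); m=cv2.morphologyEx(m,cv2.MORPH_CLOSE,k)
print("pots",rect(m,50,c,150))
for n,(lo,hi) in dict(o=(3,20),b=(100,130)).items():
    q=roi((((H>lo)&(H<hi)&(S>130)&(V>60))*255).astype(np.uint8),(165,195,355,240)); print(n,rect(q,82,c,5))
delta([400,0,200])
E
```

```text
tray [(array([497.1, 334.3]), array([170.1, 166.3]), 5.9)]
board inner [(array([ 518.8, -365.5]), array([192.7, 193.2]), 86.1)] at27 [(array([ 516.9, -360.5]), array([190. , 190.5]), 86.1)]
V rail col [145, 145, 145, 144, 136, 135, 144, 132, 96, 58, 81, 110, 121, 123, 123, 124, 125, 125, 126, 126, 126, 126, 127, 127, 127, 127, 126, 127, 128, 128, 127, 128, 127, 128, 128, 127, 126, 126, 126, 126, 127, 126, 127, 128, 129, 128, 129, 129, 129, 129, 129, 128, 128, 129, 129, 129, 128, 127, 127, 126, 126, 126, 125, 124, 123, 122, 122, 121, 120, 120, 119, 118, 118, 117, 116, 118, 127, 141, 143, 113, 54, 42, 56, 61, 71, 83, 84, 84, 85, 84, 85, 84, 84, 86, 87]
row [145, 144, 145, 145, 145, 145, 145, 145, 145, 145, 142, 117, 97, 107, 119, 126, 124, 114, 98, 86, 108, 113, 99, 101, 108, 123, 129, 119, 106, 93, 112, 125, 107, 96, 107, 119, 126, 124, 114, 99, 97, 120, 111, 89, 100, 112, 127, 129, 119, 106, 91, 115, 119, 94, 94, 107, 119, 127, 124, 114, 100, 100, 101, 85, 84, 99, 107, 124, 128, 119, 108, 103, 122, 110, 82, 92, 106, 118, 127, 126, 114, 102, 119, 117, 88, 84, 99, 113, 126, 128, 119, 109, 106, 124, 108, 78, 92, 105, 118, 128, 126, 115, 105, 124, 143, 145, 145, 145, 145, 145, 145, 145, 145, 144, 145]
pots [(array([ 424.7, -106.6]), array([55.3, 54.2]), 45.7), (array([ 439.3, -185.8]), array([56.9, 61.5]), 0.2), (array([438.3,  35.5]), array([58.4, 50.2]), 33.9), (array([432.6, 144.3]), array([131.9,  63.9]), 81.1), (array([447.6, -36.2]), array([54.9, 59.9]), 51.1)]
o [(array([423. , 173.2]), array([16.7, 31.2]), 1.2), (array([ 444.6, -121.8]), array([31.3, 17.3]), 53.9), (array([449.3,  15.3]), array([33.2, 16.1]), 27.7)]
b [(array([ 430.2, -171.9]), array([11.9, 14.5]), 1.2), (array([432.1, -48.4]), array([16.6, 12.1]), 19.4), (array([440.7, 125.9]), array([12. , 16.9]), 1.2)]
tcp [ 227.7 -472.7  249.9] toolz yaw -1.122 d [-360.3   50.3 -351.1] turn -1.122 grip 1.0 F [ 0.3 -0.6 -0.3] t 0.1 j6 1.43
```

jog_arm(moves="0 0 0 -0.112;0 0 0 -0.112;0 0 0 -0.112;0 0 0 -0.112;0 0 0 -0.112;0 0 0 -0.112;0 0 0 -0.112;0 0 0 -0.112;0 0 0 -0.112;0 0 0 -0.112")

```text
clock: 1.15
tcp_pos: [227.7, -472.8, 250.1]
tcp_rot: [-0.501, 0.5, -0.499, 0.501]
ft_force: [-0.2, -0.7, 0.4]
grip_width: 1.0
```

jog_arm(moves="-37 0 13 0;-37 0 13 0;-37 0 13 0;-37 0 13 0;-37 0 13 0;-37 0 13 0;-37 0 13 0;-37 0 13 0;-37 0 13 0;-37 0 13 0")

```text
clock: 2.15
tcp_pos: [358.7, -101.7, 250.3]
tcp_rot: [0.499, -0.5, 0.501, -0.499]
ft_force: [1.7, -0.1, 0.0]
grip_width: 1.001
```

jog_arm(moves="-37 0 13 0;-37 0 13 0;-37 0 13 0;-37 0 13 0;-37 0 13 0;-37 0 13 0;-37 0 13 0;-37 0 13 0;-37 0 13 0;0 0 0 0")

```text
clock: 3.15
tcp_pos: [477.1, 233.1, 249.7]
tcp_rot: [-0.5, 0.5, -0.499, 0.501]
ft_force: [0.1, 0.2, -0.4]
grip_width: 1.001
```

```bash
python3 - <<'E'
from h import *
delta([497,262,250])
c=bot.calibration("wrist"); im=bot.grab_frame("wrist"); np.save("w1.npy",im); cv2.imwrite("pics/w1.png",cv2.resize(im,(800,600),interpolation=cv2.INTER_CUBIC))
np.save("w1c.npy",c,allow_pickle=True); print(c)
E
```

```text
tcp [477.1 233.1 249.7] toolz yaw 0.001 d [-28.9  -0.3  20. ] turn 0.001 grip 1.001 F [ 0.1  0.2 -0.4] t 3.1 j6 1.89
{'intrinsics': array([[278.96304588,   0.        , 253.90535711],
       [  0.        , 278.96304588, 191.57252081],
       [  0.        ,   0.        ,   1.        ]]), 'position': array([476.41684056, 304.91612781, 373.93799904]), 'orientation': array([9.89309089e-01, 2.14674953e-04, 5.64349101e-04, 1.45832652e-01])}
```

View pics/w1.png

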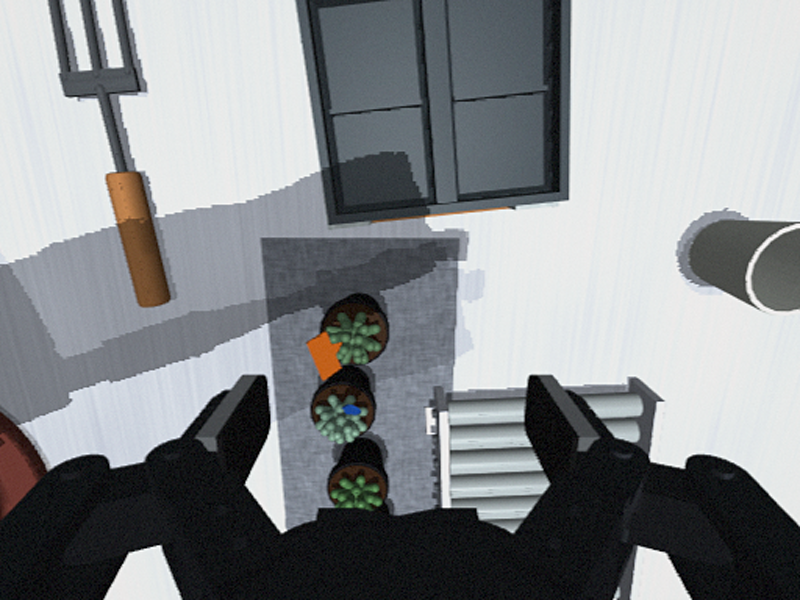

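Wrist view: tray with its near rim corners at (329,222) and (569,200), rib from about (430,0) to (447,205), and divider ends at (330,112) and (547,92). The tray's yaw is slightly off. I'll turn those into coordinates.

```bash
python3 - <<'E'
from h import *
c=np.load("w1c.npy",allow_pickle=True).item(); s=512/800
pts=np.array([[329,222],[569,200],[302,0],[569,0]])*s
print(cast(pts,80,c).round(1))
im=np.load("w1.npy"); g=cv2.cvtColor(im,cv2.COLOR_BGR2GRAY)
for r in (10,30,50,90,110,125): print(r,g[r,262:302].tolist())
print("near edge"); 
for u in (230,260,330,350): print(u,g[115:155,u].tolist())
E
```

```text
[[431.5 270.3]
 [590.3 284.8]
 [421.4 398.7]
 [577.2 398.9]]
10 [97, 100, 82, 54, 52, 50, 34, 18, 51, 87, 96, 96, 90, 92, 94, 94, 93, 94, 89, 90, 92, 88, 78, 62, 53, 87, 96, 90, 94, 98, 94, 93, 95, 99, 95, 95, 94, 94, 93, 91]
30 [100, 100, 104, 100, 73, 45, 49, 41, 27, 17, 79, 95, 98, 95, 97, 96, 96, 94, 92, 94, 91, 96, 93, 90, 65, 46, 89, 100, 100, 98, 99, 99, 95, 96, 101, 98, 95, 95, 101, 96]
50 [106, 103, 102, 105, 108, 88, 65, 49, 50, 36, 16, 54, 94, 102, 96, 96, 100, 94, 96, 94, 95, 96, 93, 95, 100, 69, 46, 85, 104, 103, 100, 101, 105, 102, 99, 101, 98, 100, 98, 101]
90 [110, 113, 111, 113, 113, 111, 111, 114, 104, 68, 49, 53, 40, 26, 33, 89, 108, 105, 101, 105, 107, 100, 101, 102, 99, 100, 101, 90, 53, 68, 99, 113, 111, 108, 109, 110, 107, 107, 107, 106]
110 [58, 56, 92, 117, 111, 112, 109, 109, 110, 116, 89, 57, 46, 43, 34, 11, 88, 110, 104, 106, 109, 104, 103, 105, 103, 103, 100, 103, 102, 68, 47, 95, 111, 107, 104, 108, 104, 106, 103, 106]
125 [55, 53, 55, 56, 51, 54, 51, 77, 113, 115, 115, 98, 63, 52, 53, 39, 19, 84, 113, 107, 105, 108, 106, 107, 107, 105, 104, 102, 103, 102, 68, 39, 42, 46, 42, 43, 41, 44, 44, 45]
near edge
230 [54, 57, 54, 55, 49, 56, 51, 58, 54, 55, 58, 54, 55, 52, 57, 44, 35, 29, 37, 36, 24, 48, 52, 50, 51, 49, 39, 133, 138, 136, 154, 154, 154, 153, 154, 153, 157, 102, 83, 88]
260 [56, 58, 52, 61, 54, 53, 56, 57, 56, 57, 56, 52, 47, 30, 34, 34, 32, 8, 53, 58, 54, 56, 54, 52, 83, 133, 154, 152, 153, 152, 153, 150, 151, 156, 149, 153, 157, 113, 80, 82]
330 [96, 95, 97, 94, 99, 66, 46, 48, 52, 27, 41, 97, 96, 96, 94, 94, 123, 196, 189, 214, 236, 235, 233, 234, 234, 234, 235, 234, 235, 235, 232, 233, 233, 235, 236, 235, 235, 235, 236, 235]
350 [36, 40, 45, 41, 42, 49, 52, 25, 43, 93, 90, 87, 87, 80, 137, 214, 215, 226, 235, 234, 234, 235, 233, 235, 234, 235, 234, 235, 232, 234, 235, 233, 235, 235, 233, 235, 232, 235, 234, 233]
```

```bash
python3 - <<'E'
from h import *
c=np.load("w1c.npy",allow_pickle=True).item()
p=cast([[278,10],[280,50],[283,90],[285.3,125]],79,c); print(p.round(1), np.polyfit(p[:,1],p[:,0],1))
print("divider",cast(np.array([[330,112],[547,92]])*.64,67,c))
th=.091; ctr=np.array([504.4,348.3])
ct=bot.calibration("top")
q=proj([[*(ctr+np.array([[np.cos(th),-np.sin(th)],[np.sin(th),np.cos(th)]])@[a,b]),80] for a,b in((-80,-71),(80,-71),(80,71),(-80,71))],ct); print((q*1.5625).round(0))
g=ctr+np.array([-np.sin(th),np.cos(th)])*-22; delta([*g,250],th); print(g)
E
```

```text
[[498.9 391.1]
 [501.7 357.7]
 [505.7 321.6]
 [509.1 287.7]] [-9.95581643e-02  5.37643483e+02]
divider [[433.27832295 339.78076936]
 [573.40849457 351.77993505]]
[[224. 338.]
 [220. 236.]
 [130. 242.]
 [132. 344.]]
tcp [476.3 231.2 249.6] toolz yaw 0.001 d [-95.2  -0.4  30.2] turn -0.09 grip 1.003 F [ 0.9 -0.5  0.1] t 3.2 j6 1.88
[506.39923805 326.39102816]
```

jog_arm(moves="0 0 0 -0.094;-19 0 7.6 0;-19 0 7.6 0;-19 0 7.6 0;-19 0 7.6 0;-19 0 7.6 0;0 40 0 0;0 40 0 0;0 35 0 0;0 0 0 0", grip=0.5)

```text
clock: 4.2
tcp_pos: [502.2, 325.1, 130.9]
tcp_rot: [0.525, -0.478, 0.476, -0.519]
ft_force: [-0.3, -0.5, -0.1]
grip_width: 0.498
```

```bash
python3 - <<'E'
from h import *
delta([505.3,329.6,83],.094)
im=bot.grab_frame("wrist"); cv2.imwrite("pics/w2.png",im)
E
```

```text
tcp [502.2 325.1 130.9] toolz yaw 0.091 d [-4.4 47.9  3.9] turn -0.003 grip 0.498 F [-0.3 -0.5 -0.1] t 4.2 j6 1.93
```

View pics/w2.png

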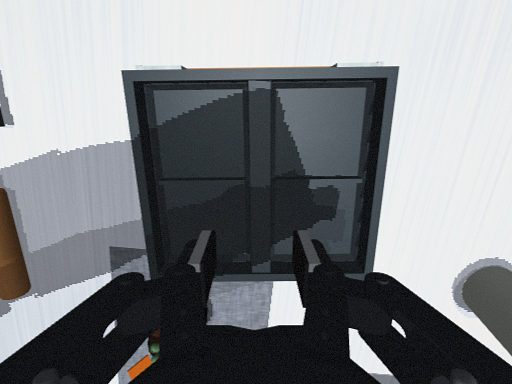

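The fingers straddle the rib (centre u≈260), square to the tray. I'll descend, grip and lift.

jog_arm(moves="-4.4 0 3.5 -0.002;0 16 0 0;0 12 0 0;0 10 0 0;0 6 0 0;0 4 0 0;0 0 0 0;0 0 0 0;0 0 0 0;0 0 0 0")

```text
clock: 5.25
tcp_pos: [508.6, 332.4, 87.7]
tcp_rot: [-0.523, 0.476, -0.476, 0.523]
ft_force: [0.2, 0.2, 0.9]
grip_width: 0.498
```

jog_arm(moves="0 0 0 0;0 0 0 0;0 0 0 0;0 0 0 0;0 0 0 0;0 0 0 0;0 0 0 0;0 0 0 0;0 0 0 0;0 0 0 0", grip=1)

```text
clock: 6.25
tcp_pos: [508.5, 332.4, 87.6]
tcp_rot: [-0.523, 0.476, -0.476, 0.523]
ft_force: [-1.2, -1.4, 5.8]
grip_width: 0.144
```

jog_arm(moves="0 -3 0 0;0 -5 0 0;0 -6 0 0;0 -8 0 0;0 -10 0 0;0 -15 0 0;0 -20 0 0;0 -20 0 0;0 -13 0 0;0 0 0 0")

```text
clock: 7.25
tcp_pos: [509.5, 332.8, 189.6]
tcp_rot: [-0.522, 0.475, -0.476, 0.524]
ft_force: [0.4, -0.4, -0.9]
grip_width: 0.144
```

```bash
python3 - <<'E'
from h import *
delta([505.3,329.6,83],.094)
im=bot.grab_frame("scene"); a=cv2.resize(im[180:320,250:450],(800,560),interpolation=cv2.INTER_CUBIC); cv2.imwrite("pics/s1.png",a)
# track rails & board from top raw picture
g=cv2.imread("pics/t_raw.png"); V=g.max(2); 
cv2.imwrite("pics/tb.png",np.hstack([cv2.resize(g[105:195,205:320],(460,360)),cv2.resize(g[145:235,352:442],(340,340)) if 0 else cv2.resize(g[145:235,352:442],(340,360))]))
E
```

```text
tcp [509.5 332.8 189.6] toolz yaw 0.094 d [  3.  106.6  -4.8] turn 0.0 grip 0.144 F [ 0.4 -0.4 -0.9] t 7.2 j6 1.94
```

View pics/s1.png

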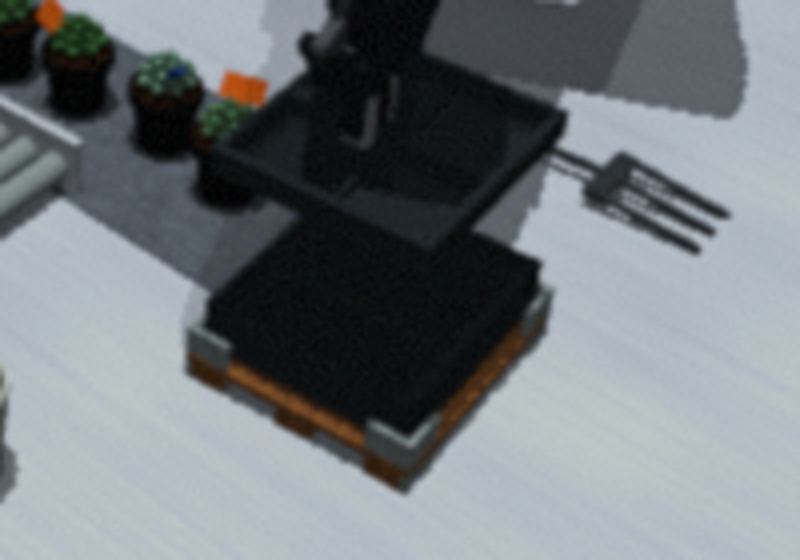

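View pics/tb.png

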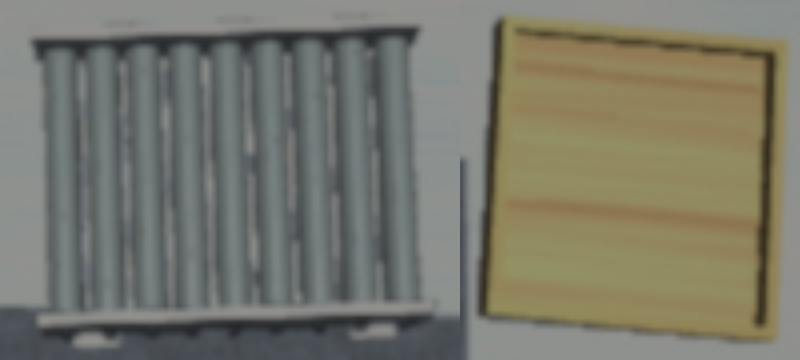

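The picked tray came away alone and level, and the rest stays in its stand. In the crop, the inner top edges of the track rails run (38,41)–(415,30) and (40,315)–(432,300). The board's outer corners are at (503,17), (788,43), (775,340) and (486,314).

```bash
python3 - <<'E'
from h import *
c=bot.calibration("top")
t=np.array([[38,41],[415,30],[40,315],[432,300]])/4-.5+[205.5,105.5]
w=cast(t,45,c); print("rails",w.round(1)); 
e=cast(np.array([[46,50],[50,308],[405,45],[414,303]])/4+[205,105],22,c); print("rollers",e.round(1),e.mean(0))
ang=lambda a,b: np.arctan2(*( (b-a)[::-1]))
print("track yaw (line dirs minus -pi/2)",ang(w[0],w[1])+np.pi/2,ang(w[2],w[3])+np.pi/2,"mid x",w[:,0].mean())
b=np.array([[503,17],[788,43],[775,340],[486,314]],float); b[:,0]-=460; b=b/[3.778,4]+[352,145]
w=cast(b,27,c); print("board",w.round(1),w.mean(0).round(1),"sides",[np.linalg.norm(w[i]-w[i-1]).round(1) for i in range(4)])
print("yaw",ang(w[0],w[1])+np.pi/2,ang(w[3],w[2])+np.pi/2,ang(w[3],w[0]),ang(w[2],w[1]))
E
```

```text
rails [[ 694.   111.2]
 [ 705.5 -128.8]
 [ 517.9  104.4]
 [ 532.2 -140.5]]
rollers [[ 694.9  108.3]
 [ 525.5  100.5]
 [ 702.5 -125.2]
 [ 533.3 -132.1]] [614.04583622 -12.11046709]
track yaw (line dirs minus -pi/2) 0.048142650994137615 0.05840242621460345 mid x 612.3929517920244
board [[ 616.8 -271.4]
 [ 603.6 -463.3]
 [ 414.5 -449.3]
 [ 426.8 -258.5]] [ 515.4 -360.6] sides [np.float64(190.5), np.float64(192.4), np.float64(189.6), np.float64(191.2)]
yaw -0.06888823647115117 -0.06418114670372899 -0.06755468992556901 -0.07361281816680776
```

jog_arm(moves="0 0 0 0.044;20 0 5 0;35 0 8 0;50 0 12 0;48 0 12 0;48 0 12 0;48 0 12 0;48 0 11 0;40 0 9 0;28 0 5 0")

```text
clock: 8.3
tcp_pos: [612.1, -29.5, 185.9]
tcp_rot: [0.512, -0.488, 0.487, -0.511]
ft_force: [0.8, -0.1, -0.6]
grip_width: 0.143
```

jog_arm(moves="0 0 0 0;0 10 0 0;0 20 0 0;0 20 0 0;0 20 0 0;0 10 0 0;0 0 0 0;0 0 0 0;0 0 0 0;0 0 0 0")

```text
clock: 9.3
tcp_pos: [612.7, -26.6, 108.2]
tcp_rot: [-0.512, 0.487, -0.488, 0.513]
ft_force: [-0.2, 0.1, -0.5]
grip_width: 0.141
```

```bash
python3 - <<'E'
from h import *
delta([613.8,-27.5,62],.05)
a=bot.grab_frame("wrist"); np.save("w3.npy",a); np.save("w3c.npy",bot.calibration("wrist"),allow_pickle=True)
cv2.imwrite("pics/w3.png",cv2.resize(a,(640,480),interpolation=cv2.INTER_CUBIC))
E
```

```text
tcp [612.7 -26.6 108.2] toolz yaw 0.05 d [ 0.9 46.2  1. ] turn 0.0 grip 0.141 F [-0.2  0.1 -0.5] t 9.3 j6 1.36
```

View pics/w3.png

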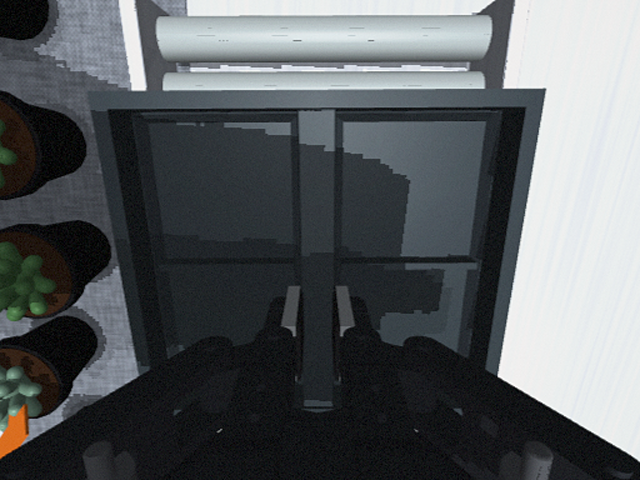

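```bash
python3 - <<'E'
from h import *
a=np.load("w3.npy"); c=np.load("w3c.npy",allow_pickle=True).item(); g=cv2.cvtColor(a,cv2.COLOR_BGR2GRAY)
for r in (20,35,60): print(r,g[r,92:130].tolist(),"|",g[r,380:420].tolist())
for r in (76,): print(g[r,66:80].tolist(),g[r,428:442].tolist())
for pts,z in (([[137,0],[147,88],[515,0],[503,88]],45),([[158,38],[490,36],[164,80],[484,80]],18),([[89,90],[545,89]],100.6)):
    w=cast(np.array(pts)*.8,z,c); print(w.round(1))
E
```

```text
20 [117, 121, 124, 121, 118, 164, 232, 240, 237, 238, 237, 238, 239, 238, 238, 237, 241, 237, 173, 88, 76, 81, 82, 82, 82, 81, 81, 83, 81, 81, 81, 79, 117, 177, 195, 193, 192, 190] | [197, 193, 197, 195, 195, 193, 195, 195, 195, 192, 194, 196, 199, 151, 85, 74, 74, 82, 78, 79, 79, 80, 80, 78, 77, 77, 77, 68, 153, 225, 238, 239, 238, 238, 238, 238, 237, 238, 238, 239]
35 [134, 126, 132, 130, 125, 133, 133, 159, 225, 241, 238, 236, 239, 238, 238, 238, 238, 240, 239, 237, 174, 88, 78, 79, 81, 79, 84, 83, 85, 87, 84, 82, 81, 79, 147, 191, 199, 193] | [195, 193, 197, 194, 195, 193, 196, 197, 194, 198, 200, 142, 68, 75, 79, 81, 82, 76, 75, 78, 81, 75, 79, 79, 77, 70, 143, 225, 239, 239, 239, 238, 238, 239, 238, 239, 238, 239, 234, 235]
60 [130, 130, 141, 134, 129, 127, 127, 125, 123, 131, 139, 135, 223, 241, 239, 237, 239, 239, 238, 240, 239, 241, 238, 205, 128, 67, 76, 84, 83, 86, 83, 83, 83, 84, 83, 86, 85, 77] | [180, 173, 176, 173, 174, 177, 146, 95, 72, 78, 78, 77, 80, 80, 80, 78, 77, 84, 77, 80, 81, 75, 109, 132, 225, 241, 239, 239, 240, 239, 239, 239, 239, 240, 239, 233, 235, 239, 238, 237]
[99, 91, 87, 90, 81, 71, 78, 71, 73, 73, 72, 72, 74, 67] [74, 72, 75, 77, 74, 72, 67, 96, 218, 243, 238, 239, 238, 238]
[[522.1 100.5]
 [523.3  62.8]
 [697.5 109.3]
 [699.6  71.6]]
[[519.3  91. ]
 [700.3 101. ]
 [521.   70. ]
 [701.2  79. ]]
[[528.2  56. ]
 [687.2  64.2]]
```

Rails' mid x is about 614.5 at this y and the tray's centre is at 611.3, so I'll shift +3 and lower.

jog_arm(moves="0 0 3 0;0 10 0 0;0 12 0 0;0 10 0 0;0 6 0 0;0 4 0 0;0 2 0 0;0 1 0 0;0 0 0 0;0 0 0 0")

```text
clock: 10.35
tcp_pos: [615.4, -26.5, 62.7]
tcp_rot: [-0.512, 0.487, -0.488, 0.512]
ft_force: [0.1, -0.5, -1.3]
grip_width: 0.144
```

jog_arm(moves="0 1 0 0;0 0 0 0;0 0 0 0;0 0 0 0;0 0 0 0;0 0 0 0;0 0 0 0;0 0 0 0;0 0 0 0;0 0 0 0")

```text
clock: 11.35
tcp_pos: [615.4, -26.5, 61.7]
tcp_rot: [-0.512, 0.487, -0.488, 0.512]
ft_force: [0.1, -0.2, 4.9]
grip_width: 0.145
```

jog_arm(moves="0 0 0 0;0 0 0 0;0 0 0 0;0 0 0 0;0 0 0 0;0 -5 0 0;0 -15 0 0;0 -30 0 0;0 -40 0 0;0 -38 0 0", grip=0.5)

```text
clock: 12.35
tcp_pos: [614.8, -26.4, 191.1]
tcp_rot: [0.512, -0.487, 0.487, -0.512]
ft_force: [1.3, 0.3, 0.2]
grip_width: 0.5
```

jog_arm(moves="-20 0 -5 0;-40 0 -10 0;-45 0 -11 0;-48 0 -12 0;-48 0 -12 0;-48 0 -12 0;-48 0 -12 0;-40 0 -11 0;-24 0 -7 -0.044;0 0 0 0")

```text
clock: 13.35
tcp_pos: [503.8, 332.5, 189.6]
tcp_rot: [-0.524, 0.475, -0.474, 0.524]
ft_force: [-0.1, -0.1, -0.4]
grip_width: 0.502
```

```bash
python3 - <<'E'
from h import *
delta([505.3,329.6,67],.094)
a=bot.grab_frame("wrist"); np.save("w4.npy",a); np.save("w4c.npy",bot.calibration("wrist"),allow_pickle=True)
t=bot.grab_frame("top")
cv2.imwrite("pics/w4.png",np.hstack([cv2.resize(a,(400,300)),cv2.resize(t,(400,300))]))
g=cv2.cvtColor(a,cv2.COLOR_BGR2GRAY)
delta([505.3,329.6,67],.094)
E
```

```text
tcp [503.8 332.5 189.6] toolz yaw 0.099 d [  3.2 122.6   1.2] turn 0.005 grip 0.502 F [-0.1 -0.1 -0.4] t 13.3 j6 1.93
tcp [505.  329.7 189.5] toolz yaw 0.095 d [1.000e-01 1.225e+02 3.000e-01] turn 0.001 grip 0.498 F [ 0.2 -0.4  0.2] t 13.4 j6 1.93
```

View pics/w4.png

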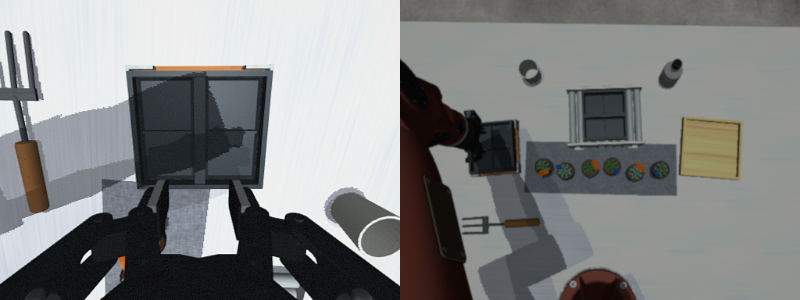

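The first tray lies between the rails. The middle tray in the stand has corners at (127,73), (272,71), (138,188) and (263,187) in the left half of the picture.

```bash
python3 - <<'E'
from h import *
c=np.load("w4c.npy",allow_pickle=True).item(); w=cast(np.array([[127,72],[272,70],[138,188],[263,187]])*1.28,62,c)
print(w.round(1),w.mean(0)); print(cast(np.array([[201,75],[201,187]])*1.28,61,c))
g=cv2.cvtColor(np.load("w4.npy"),cv2.COLOR_BGR2GRAY)
for r in (105,150,180,220): print(r,g[r,240:276].tolist())
E
```

```text
[[418.6 407.2]
 [575.4 424.3]
 [432.7 268.5]
 [591.1 285.1]] [504.42708501 346.27361876]
[[499.09198008 411.87134376]
 [512.53683174 277.04400756]]
105 [58, 56, 61, 52, 40, 35, 30, 29, 55, 58, 58, 61, 58, 58, 59, 58, 56, 56, 57, 57, 62, 59, 55, 34, 30, 37, 57, 101, 121, 119, 116, 121, 116, 116, 114, 117]
150 [55, 50, 57, 49, 44, 37, 42, 34, 43, 56, 55, 53, 61, 59, 59, 59, 53, 50, 54, 53, 56, 59, 52, 38, 33, 34, 48, 50, 52, 52, 54, 52, 52, 53, 53, 59]
180 [33, 37, 35, 42, 33, 34, 32, 27, 34, 36, 36, 38, 34, 31, 37, 36, 35, 35, 41, 39, 36, 41, 35, 30, 27, 31, 36, 34, 36, 33, 42, 36, 37, 34, 39, 39]
220 [70, 73, 74, 75, 68, 53, 50, 49, 36, 36, 31, 46, 46, 62, 75, 72, 78, 70, 75, 74, 75, 79, 58, 43, 51, 52, 68, 75, 71, 77, 74, 74, 74, 74, 74, 69]
```

jog_arm(moves="0 10 1.3 -0.003;0 25 0 0;0 30 0 0;0 25 0 0;0 15 0 0;0 10 0 0;0 5 0 0;0 2 0 0;0 0 0 0;0 0 0 0")

```text
clock: 14.45
tcp_pos: [507.0, 329.8, 68.1]
tcp_rot: [-0.523, 0.475, -0.475, 0.524]
ft_force: [-0.3, -0.4, -0.3]
grip_width: 0.5
```

jog_arm(moves="0 0 0 0;0 0 0 0;0 0 0 0;0 0 0 0;0 0 0 0;0 0 0 0;0 0 0 0;0 0 0 0;0 0 0 0;0 0 0 0", grip=1)

```text
clock: 15.45
tcp_pos: [506.8, 329.9, 68.0]
tcp_rot: [-0.523, 0.475, -0.475, 0.524]
ft_force: [-1.0, -0.7, 5.5]
grip_width: 0.146
```

jog_arm(moves="0 -3 0 0;0 -4 0 0;0 -5 0 0;0 -8 0 0;0 -15 0 0;0 -20 0 0;0 -25 0 0;0 -25 0 0;0 -17 0 0;0 0 0 0")

```text
clock: 16.45
tcp_pos: [507.9, 330.3, 192.3]
tcp_rot: [-0.522, 0.475, -0.476, 0.525]
ft_force: [0.6, 0.6, -1.7]
grip_width: 0.143
```

```bash
python3 - <<'E'
from h import *
im=bot.grab_frame("scene"); a=cv2.resize(im[180:320,250:450],(500,350),interpolation=cv2.INTER_CUBIC); cv2.imwrite("pics/s2.png",a)
a=-.068; t=np.array([515.4,-360.6])+15.8*np.array([np.sin(a),-np.cos(a)])
print(t); delta([*t,44],a)
E
```

```text
[ 514.32642781 -376.36348447]
tcp [507.1 330.  190.5] toolz yaw 0.097 d [703.8 145.7 -61.6] turn 0.165 grip 0.144 F [ 0.1 -0.1 -2. ] t 16.5 j6 1.93
```

View pics/s2.png

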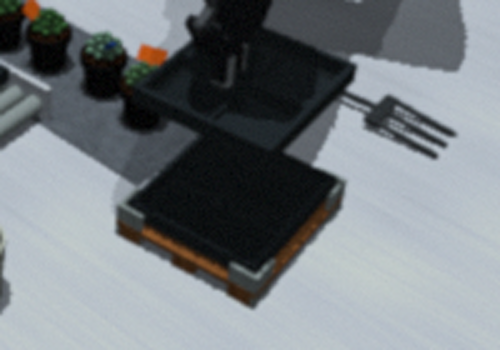

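jog_arm(moves="0 -22 0 0.083;0 -23 0 0.082;20 0 3 0;35 0 3 0;45 0 3.5 0;45 0 3.5 0;45 0 3.5 0;48 0 3.5 0;48 0 3 0;48 0 3 0")

```text
clock: 17.5
tcp_pos: [508.8, -7.1, 233.2]
tcp_rot: [-0.483, 0.517, -0.516, 0.482]
ft_force: [1.9, -0.5, -0.3]
grip_width: 0.143
```

jog_arm(moves="48 0 4 0;48 0 4 0;48 0 4 0;48 0 4 0;48 0 4 0;48 0 3 0;40 0 3 0;28 0 2 0;14 0 1 0;0 0 0 0")

```text
clock: 18.5
tcp_pos: [512.9, -377.6, 232.7]
tcp_rot: [-0.482, 0.518, -0.516, 0.482]
ft_force: [-0.6, 0.6, -2.1]
grip_width: 0.143
```

jog_arm(moves="0 10 0 0;0 20 0 0;0 25 0 0;0 25 0 0;0 25 0 0;0 20 0 0;0 10 0 0;0 0 0 0;0 0 0 0;0 0 0 0")

```text
clock: 19.5
tcp_pos: [514.2, -376.7, 100.5]
tcp_rot: [0.483, -0.516, 0.517, -0.483]
ft_force: [0.2, 0.8, -0.6]
grip_width: 0.144
```

```bash
python3 - <<'E'
from h import *
delta([514.3,-376.5,42],-.068)
a=bot.grab_frame("wrist"); np.save("w5.npy",a); np.save("w5c.npy",bot.calibration("wrist"),allow_pickle=True)
cv2.imwrite("pics/w5.png",cv2.resize(a,(640,480),interpolation=cv2.INTER_CUBIC))
E
```

```text
tcp [ 514.2 -376.7  100.5] toolz yaw -0.068 d [-0.3 58.5 -0. ] turn 0.0 grip 0.144 F [ 0.2  0.8 -0.6] t 19.5 j6 0.89
```

View pics/w5.png

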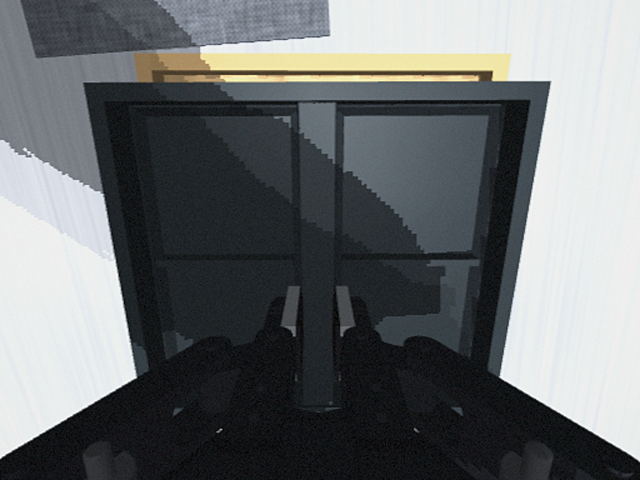

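```bash
python3 - <<'E'
from h import *
c=np.load("w5c.npy",allow_pickle=True).item()
for pts,z in (([[135,54.5],[510,53.5]],27),([[152,71],[493,71]],27),([[85,82],[550,81]],94.5)):
    w=cast(np.array(pts)*.8,z,c); d=w[1]-w[0]; y=np.arctan2(d[1],d[0]); n=np.array([np.sin(y),-np.cos(y)]); print(w.round(1),np.linalg.norm(d).round(1),y.round(3), [(w.mean(0)+n*k).round(1) for k in (96,88,71)])
E
```

```text
[[ 428.8 -260.1]
 [ 619.7 -272.7]] 191.2 -0.066 [array([ 517.9, -362.2]), array([ 518.5, -354.2]), array([ 519.6, -337.2])]
[[ 435.9 -268.3]
 [ 611.6 -280.3]] 176.1 -0.068 [array([ 517.2, -370.1]), array([ 517.8, -362.1]), array([ 518.9, -345.1])]
[[ 440.5 -282.6]
 [ 599.6 -293.2]] 159.4 -0.066 [array([ 513.7, -383.7]), array([ 514.2, -375.7]), array([ 515.3, -358.7])]
```

jog_arm(moves="3 0 2.5 0;0 12 0 0;0 16 0 0;0 12 0 0;0 8 0 0;0 5 0 0;0 2.5 0 0;0 1 0 0;0 0 0 0;0 0 0 0")

```text
clock: 20.55
tcp_pos: [516.1, -379.9, 43.3]
tcp_rot: [0.483, -0.516, 0.517, -0.483]
ft_force: [-1.2, -0.5, -0.7]
grip_width: 0.148
```

jog_arm(moves="0 1 0 0;0 0.7 0 0;0 0 0 0;0 0 0 0;0 0 0 0;0 0 0 0;0 0 0 0;0 0 0 0;0 0 0 0;0 0 0 0")

```text
clock: 21.55
tcp_pos: [516.1, -379.8, 42.0]
tcp_rot: [0.483, -0.516, 0.517, -0.483]
ft_force: [-1.7, 1.3, 6.2]
grip_width: 0.142
```

jog_arm(moves="0 0 0 0;0 0 0 0;0 0 0 0;0 0 0 0;0 0 0 0;0 -8 0 0;0 -20 0 0;0 -35 0 0;0 -45 0 0;0 -45 0 0", grip=0.5)

```text
clock: 22.55
tcp_pos: [515.5, -379.4, 196.1]
tcp_rot: [-0.483, 0.517, -0.517, 0.483]
ft_force: [2.0, -0.1, 0.8]
grip_width: 0.5
```

```bash
cat > pots.py <<'E'
from h import *
def pots(im,c,box,f=1.0,zr=50):
    """black pots: dark or leaf-green blobs on the grey mat -> centre (circle through the rim, cast at z=50), label by colour"""
    hsv=cv2.cvtColor(im,cv2.COLOR_BGR2HSV); H,S,V=cv2.split(hsv)
    m=((V<66)|((S>90))).astype(np.uint8)*255
    k=np.zeros_like(m); x0,y0,x1,y1=box; k[y0:y1,x0:x1]=m[y0:y1,x0:x1]
    lab=(((H<22)&(S>170)&(V>90))|((H>105)&(H<130)&(S>140))).astype(np.uint8)
    out=[]
    soil=k.copy()
    C=cv2.HoughCircles(cv2.GaussianBlur(cv2.resize(k,None,fx=4,fy=4,interpolation=cv2.INTER_CUBIC),(0,0),3),cv2.HOUGH_GRADIENT,1,int(36*f*2.5),param1=100,param2=9,minRadius=int(40*f),maxRadius=int(52*f))
    if C is None: return out
    for u,v,r in C[0]:
        uv=np.array([(u+.5)/4-.5,(v+.5)/4-.5]); w=cast(uv,zr,c)[0]
        yy,xx=np.mgrid[:m.shape[0],:m.shape[1]]; near=(xx-uv[0])**2+(yy-uv[1])**2<(r/4+3)**2
        o=(near&(H<22)&(S>190)&(V>110)).sum(); b=(near&(H>105)&(H<130)&(S>140)).sum()
        out.append((w.round(1),uv.round(1),round(r/4,1),"orange" if o>b else "blue",o,b))
    return sorted(out,key=lambda q:-q[0][1])
E
python3 - <<'E'
from pots import *
im=bot.grab_frame("top"); c=bot.calibration("top"); np.save("t2.npy",im)
P=pots(im,c,(160,195,355,245)); v=cv2.resize(im,(1536,1152),interpolation=cv2.INTER_CUBIC)
for p in P:
    print(*p); cv2.circle(v,tuple(int(round(3*(x+.5)-.5)) for x in p[1]),int(p[2]*3),(255,255,0),1)
cv2.imwrite("pics/p1.png",v[290:830,440:1240])
delta([438,35,200],-.068)
E
```

```text
[439.1 176.3] [184.8 214.5] 10.9 orange 61 0
[436.1  82.8] [222.5 216.5] 11.2 blue 0 32
[439.7  26. ] [245.5 215.5] 10.3 orange 68 0
[434.8 -93.6] [294.  218.5] 11.2 orange 20 0
[ 439.3 -190.1] [333.2 217.5] 11.4 blue 0 31
tcp [ 518.1 -381.6  204.5] toolz yaw -0.068 d [-410.2    0.9 -108.1] turn 0.0 grip 0.502 F [ 2.5 -1.5  7.2] t 22.6 j6 0.89
```

View pics/p1.png

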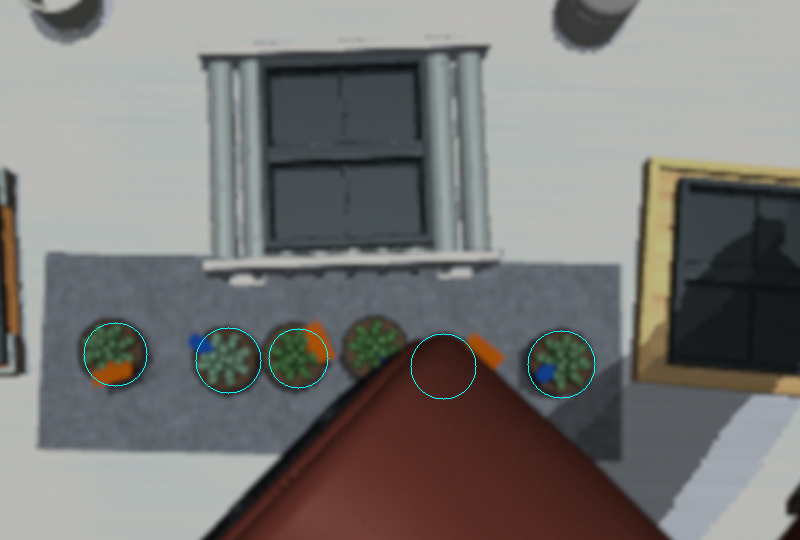

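A pot has been knocked: the second (blue) now sits close to the third. Both trays are placed. I'll hover the wrist camera over the right-hand orange pot.

jog_arm(moves="-15 0 -8 0;-30 0 -15 0;-35 0 -19 0;-35 0 -19 0;-35 0 -19 0;-25 0 -14 0;-15 0 -7 0;-6 0 -4 0;0 0 0 0;0 0 0 0", grip=0.1)

```text
clock: 23.6
tcp_pos: [425.2, -178.0, 194.3]
tcp_rot: [0.483, -0.516, 0.517, -0.483]
ft_force: [0.0, -0.8, 0.8]
grip_width: 0.902
```

```bash
cat >> pots.py <<'E'
def wpots(name,show=True):
    c=bot.calibration("wrist"); im=bot.grab_frame("wrist"); H,S,V=cv2.split(cv2.cvtColor(im,cv2.COLOR_BGR2HSV))
    rp=279*28/(c["position"][2]-50)/.93
    m=((V<60)|(S>80)).astype(np.uint8)*255; m[215:]=0
    C=cv2.HoughCircles(cv2.GaussianBlur(m,(0,0),1.5),cv2.HOUGH_GRADIENT,1,rp*1.6,param1=100,param2=11,minRadius=int(rp*.88),maxRadius=int(rp*1.1))
    v=cv2.cvtColor(m,cv2.COLOR_GRAY2BGR); v=np.hstack([im,v])
    for u,w,r in (C[0] if C is not None else []):
        yy,xx=np.mgrid[:384,:512]; n=(xx-u)**2+(yy-w)**2<(r*1.2)**2
        o=(n&(H<22)&(S>190)&(V>110)).sum(); b=(n&(H>105)&(H<130)&(S>140)).sum()
        print(cast([u,w],50,c)[0].round(1),(u,w,r),round(rp,1),"o",o,"b",b); cv2.circle(v,(int(u),int(w)),int(r),(255,255,0),1)
    cv2.imwrite(f"pics/{name}.png",cv2.resize(v,(800,300)))
E
python3 - <<'E'
from pots import *
wpots("wp1"); delta([430,-107,41],-.068)
E
```

```text
[ 440.  -189.4] (np.float32(269.5), np.float32(192.5), np.float32(27.5)) 31.3 o 0 b 191
[ 431.1 -112. ] (np.float32(255.5), np.float32(113.5), np.float32(31.0)) 31.3 o 669 b 0
[447.7 -43.8] (np.float32(269.5), np.float32(29.5), np.float32(30.1)) 31.3 o 0 b 346
tcp [ 425.1 -178.1  194.2] toolz yaw -0.069 d [-7.130e+01  1.531e+02 -1.000e-01] turn -0.001 grip 0.904 F [ 0.6 -0.6  0.7] t 23.6 j6 1.08
```

View pics/wp1.png

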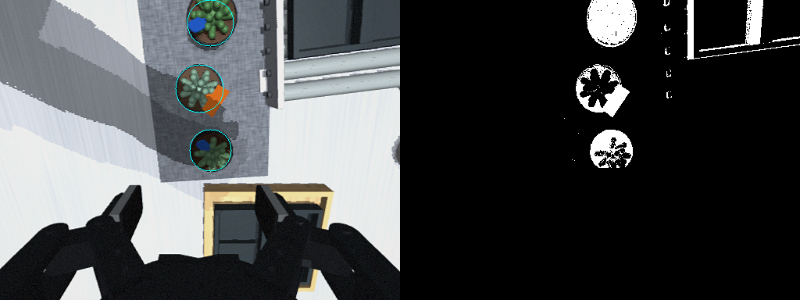

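jog_arm(moves="-20 0 0.5 0;-26 0 0.5 0;-20 0 0.4 0;0 0 0 -0.142;0 0 0 -0.142;0 0 0 -0.142;0 10 0 -0.142;0 30 0 0;0 30 0 0;0 20 0 0", grip=0.1)

```text
clock: 24.65
tcp_pos: [430.2, -111.8, 102.3]
tcp_rot: [0.608, -0.361, 0.361, -0.608]
ft_force: [-0.3, -0.4, 0.7]
grip_width: 0.896
```

jog_arm(moves="0 20 0 0;0 18 0 0;0 13 0 0;0 8 0 0;0 4 0 0;0 0 0 0;0 0 0 0;0 0 0 0;0 0 0 0;0 0 0 0")

```text
clock: 25.65
tcp_pos: [430.5, -111.3, 41.4]
tcp_rot: [-0.608, 0.36, -0.361, 0.608]
ft_force: [-0.8, 0.1, -0.6]
grip_width: 0.9
```

jog_arm(moves="0 0 0 0;0 0 0 0;0 0 0 0;0 0 0 0;0 0 0 0;0 0 0 0;0 0 0 0;0 0 0 0;0 0 0 0;0 0 0 0", grip=1)

```text
clock: 26.65
tcp_pos: [430.4, -111.3, 41.6]
tcp_rot: [0.608, -0.361, 0.361, -0.608]
ft_force: [-0.8, 1.1, 9.7]
grip_width: 0.633
```

jog_arm(moves="0 -5 0 0;0 -15 0 0;0 -30 0 0;0 -35 0 0;0 -30 0 0;0 -10 0 0;0 0 0 0.142;0 0 0 0.142;0 0 0 0.142;0 0 0 0.142")

```text
clock: 27.65
tcp_pos: [429.7, -111.0, 165.3]
tcp_rot: [-0.481, 0.519, -0.518, 0.481]
ft_force: [0.5, -0.8, -1.6]
grip_width: 0.633
```

```bash
python3 - <<'E'
from h import *
im=bot.grab_frame("scene"); cv2.imwrite("pics/s3.png",cv2.resize(im[60:320,100:450],(600,446)))
a=-.067; M=np.array([[np.cos(a),-np.sin(a)],[np.sin(a),np.cos(a)]])
for x,y in ((42,32),(-42,32),(42,-32),(-42,-32)): print("board",x,y,(M@[x,y]+[517.8,-362.1]).round(1))
p=M@[42,32]+[517.8,-362.1]; delta([*p,57],-.068)
E
```

```text
board 42 32 [ 561.8 -333. ]
board -42 32 [ 478.  -327.4]
board 42 -32 [ 557.6 -396.8]
board -42 -32 [ 473.8 -391.2]
tcp [ 429.7 -111.   165.3] toolz yaw -0.082 d [210.4 108.  150.2] turn -0.014 grip 0.629 F [-0.2  0.6 -1.7] t 27.7 j6 1.24
```

View pics/s3.png

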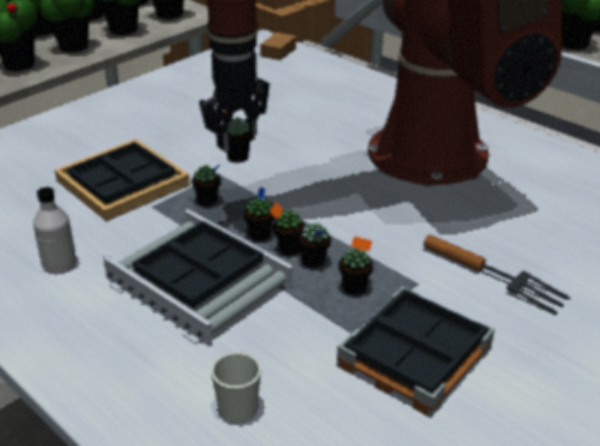

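jog_arm(moves="13 0 7 0;26 0 14 0;40 0 21 0;40 0 21 0;40 0 21 0;40 0 21 0;35 0 19 0;25 0 13 0;13 0 7 0;4.4 0 3 0")

```text
clock: 28.7
tcp_pos: [558.0, -399.2, 164.6]
tcp_rot: [-0.483, 0.516, -0.516, 0.483]
ft_force: [-0.1, -0.2, -2.1]
grip_width: 0.63
```

jog_arm(moves="0 0 0 0;0 10 0 0;0 20 0 0;0 25 0 0;0 20 0 0;0 13 0 0;0 8 0 0;0 5 0 0;0 3 0 0;0 0 0 0")

```text
clock: 29.7
tcp_pos: [558.3, -397.1, 62.4]
tcp_rot: [0.483, -0.517, 0.517, -0.483]
ft_force: [-0.1, 0.3, -2.3]
grip_width: 0.636
```

```bash
python3 - <<'E'
from h import *
delta([557.6,-396.8,57],-.068)
E
```

```text
tcp [ 558.3 -397.1   62.4] toolz yaw -0.068 d [-0.2  5.4 -0.7] turn 0.0 grip 0.636 F [-0.1  0.3 -2.3] t 29.7 j6 0.91
```

jog_arm(moves="0 3 0 0;0 2 0 0;0 0.5 0 0;0 0 0 0;0 0 0 0;0 0 0 0;0 0 0 0;0 0 0 0;0 0 0 0;0 0 0 0")

```text
clock: 30.7
tcp_pos: [558.2, -397.1, 56.8]
tcp_rot: [0.483, -0.517, 0.517, -0.483]
ft_force: [-0.7, -0.7, 2.2]
grip_width: 0.632
```

jog_arm(moves="0 0 0 0;0 0 0 0;0 0 0 0;0 0 0 0;0 -5 0 0;0 -15 0 0;0 -30 0 0;0 -40 0 0;0 -35 0 0;0 -13 0 0", grip=0.2)

```text
clock: 31.7
tcp_pos: [559.5, -398.1, 200.3]
tcp_rot: [0.483, -0.514, 0.519, -0.483]
ft_force: [0.4, -0.0, -0.4]
grip_width: 0.799
```

jog_arm(moves="-14 0 -6 0;-32 0 -14 0;-42 0 -18 0;-44 0 -19 0;-44 0 -19 0;-44 0 -19 0;-42 0 -18 0;-38 0 -16 0;-28 0 -11 0;-14 0 -6.5 0", grip=0.1)

```text
clock: 32.7
tcp_pos: [434.2, -43.8, 195.1]
tcp_rot: [-0.483, 0.516, -0.516, 0.483]
ft_force: [0.5, -0.1, 0.2]
grip_width: 0.897
```

```bash
cat >> pots.py <<'E'
def labels():
    c=bot.calibration("wrist"); im=bot.grab_frame("wrist"); H,S,V=cv2.split(cv2.cvtColor(im,cv2.COLOR_BGR2HSV))
    for n,m in (("o",(H<22)&(S>190)&(V>110)),("b",(H>105)&(H<130)&(S>140)&(V>60))):
        N,l,st,ce=cv2.connectedComponentsWithStats(m.astype(np.uint8))
        for i in range(1,N):
            if st[i,4]>60 and ce[i,1]<215: print("label",n,cast(ce[i],80,c)[0].round(1),st[i,4])
E
python3 - <<'E'
from pots import *
wpots("wp2"); labels(); delta([440,26,41],-.068)
E
```

```text
[448.  -36.6] (np.float32(267.5), np.float32(174.5), np.float32(27.5)) 31.2 o 42 b 220
[441.2  28.4] (np.float32(256.5), np.float32(106.5), np.float32(28.8)) 31.2 o 537 b 5
[439.8  87.3] (np.float32(250.5), np.float32(35.5), np.float32(33.4)) 31.2 o 0 b 292
[561.3 -39.1] (np.float32(382.5), np.float32(169.5), np.float32(31.2)) 31.2 o 0 b 2
label o [451.4   8. ] 700
label b [447.1  98.4] 316
label b [432.6 -48.8] 273
tcp [434.7 -44.6 195.1] toolz yaw -0.066 d [-70.8 154.1   0.6] turn 0.002 grip 0.896 F [ 1.  -0.5 -0.2] t 32.8 j6 1.37
```

jog_arm(moves="-20 0 0.4 -0.1;-30 0 2.5 -0.1;-22.5 0 5 0;0 10 0 0;0 25 0 0;0 35 0 0;0 35 0 0;0 20 0 0;0 10 0 0;0 5 0 0", grip=0.1)

```text
clock: 33.8
tcp_pos: [440.6, 26.2, 53.8]
tcp_rot: [0.532, -0.466, 0.466, -0.531]
ft_force: [-0.1, 1.1, 0.3]
grip_width: 0.904
```

```bash
python3 - <<'E'
from h import *
bot.grab_frame("wrist");delta([441,28,41.5],.133)
E
```

```text
tcp [440.6  26.4  53.8] toolz yaw 0.131 d [-1.5 12.3  0.6] turn -0.002 grip 0.899 F [ 0.4  0.7 -0.8] t 33.9 j6 1.33
```

jog_arm(moves="-1.5 6 0 0;0 4 0 0;0 2 0 0;0 0 0 0;0 0 0 0;0 0 0 0;0 0 0 0;0 0 0 0;0 0 0 0;0 0 0 0")

```text
clock: 34.85
tcp_pos: [440.3, 28.7, 42.6]
tcp_rot: [0.532, -0.466, 0.466, -0.532]
ft_force: [0.5, 0.5, -0.2]
grip_width: 0.899
```

jog_arm(moves="0 0 0 0;0 0 0 0;0 0 0 0;0 0 0 0;0 0 0 0;0 0 0 0;0 0 0 0;0 0 0 0;0 0 0 0;0 0 0 0", grip=1)

```text
clock: 35.85
tcp_pos: [440.4, 28.8, 43.0]
tcp_rot: [-0.532, 0.466, -0.466, 0.532]
ft_force: [-2.0, 1.5, 7.1]
grip_width: 0.633
```

jog_arm(moves="0 -5 0 0;0 -15 0 0;0 -30 0 0;0 -35 0 0;0 -30 0 0;0 -10 0 0;0 0 0 0.1;0 0 0 0.1;0 0 0 0;0 0 0 0")

```text
clock: 36.85
tcp_pos: [439.8, 28.7, 167.0]
tcp_rot: [-0.484, 0.516, -0.516, 0.483]
ft_force: [-0.9, -0.3, -0.5]
grip_width: 0.629
```

jog_arm(moves="20 0 3 0;35 0 5 0;48 0 7 0;49 0 7 0;49 0 7 0;49 0 7 0;49 0 7 0;49 0 7 0;40 0 6 0;28 0 5 0")

```text
clock: 37.85
tcp_pos: [472.4, -393.4, 166.7]
tcp_rot: [-0.483, 0.517, -0.516, 0.483]
ft_force: [0.6, 0.7, -1.9]
grip_width: 0.633
```

```bash
python3 - <<'E'
from h import *
bot.grab_frame("wrist");bot.grab_frame("wrist");delta([473.8,-391.2,57],-.068)
E
```

```text
tcp [ 472.6 -394.2  166.5] toolz yaw -0.069 d [ -3.2 109.5   1. ] turn -0.001 grip 0.631 F [-0.6  0.3 -1.6] t 38.0 j6 0.83
```

jog_arm(moves="0 0 0 0;0 10 0 0;0 20 0 0;0 25 0 0;0 20 0 0;0 12 0 0;0 7 0 0;0 5 0 0;0 3 0 0;0 0 0 0")

```text
clock: 38.95
tcp_pos: [473.1, -390.6, 65.8]
tcp_rot: [0.483, -0.517, 0.517, -0.483]
ft_force: [-0.8, 0.0, -2.9]
grip_width: 0.63
```

```bash
python3 - <<'E'
from h import *
delta([473.8,-391.2,58],-.068)
E
```

```text
tcp [ 473.1 -390.6   65.8] toolz yaw -0.068 d [0.5 7.8 0.8] turn 0.0 grip 0.63 F [-0.8  0.  -2.9] t 39.0 j6 0.83
```

jog_arm(moves="0 4 0 0;0 2.5 0 0;0 1.3 0 0;0 0 0 0;0 0 0 0;0 0 0 0;0 0 0 0;0 0 0 0;0 0 0 0;0 0 0 0")

```text
clock: 39.95
tcp_pos: [473.0, -390.6, 58.1]
tcp_rot: [0.483, -0.517, 0.517, -0.483]
ft_force: [-1.6, 1.8, 6.0]
grip_width: 0.628
```

jog_arm(moves="0 0 0 0;0 0 0 0;0 0 0 0;0 0 0 0;0 -5 0 0;0 -15 0 0;0 -30 0 0;0 -40 0 0;0 -35 0 0;0 -12 0 0", grip=0.2)

```text
clock: 40.95
tcp_pos: [474.1, -391.8, 199.1]
tcp_rot: [0.483, -0.515, 0.519, -0.483]
ft_force: [-0.6, -0.7, -0.4]
grip_width: 0.803
```

jog_arm(moves="-25 0 -4 0;-45 0 -7 0;-49 0 -7 0;-49 0 -7 0;-49 0 -7 0;-49 0 -7 0;-49 0 -7 0;-49 0 -7 0;-49 0 -7 0;-45 0 -7 0", grip=0.1)

```text
clock: 41.95
tcp_pos: [436.5, 73.0, 194.8]
tcp_rot: [0.483, -0.517, 0.517, -0.483]
ft_force: [1.0, 0.3, -0.1]
grip_width: 0.898
```

jog_arm(moves="-20 0 -4 0;-13 0 -2 0;0 0 0 0;0 0 0 0;0 0 0 0;0 0 0 0;0 0 0 0;0 0 0 0;0 0 0 0;0 0 0 0")

```text
clock: 42.95
tcp_pos: [433.5, 104.2, 194.8]
tcp_rot: [0.483, -0.517, 0.517, -0.483]
ft_force: [-0.2, 0.3, 0.2]
grip_width: 0.903
```

```bash
python3 - <<'E'
from pots import *
wpots("wp3"); labels(); delta([440,176,42],-.068)
E
```

```text
[441.7 179. ] (np.float32(257.5), np.float32(103.5), np.float32(29.9)) 31.2 o 669 b 0
[439.5  82.7] (np.float32(261.5), np.float32(202.5), np.float32(29.7)) 31.2 o 0 b 194
label o [423.4 173.4] 677
label b [448.4 100.2] 182
tcp [433.4 104.3 194.8] toolz yaw -0.068 d [-72.  152.8   1.7] turn -0.0 grip 0.899 F [-0.5  0.7 -0.2] t 43.0 j6 1.71
```

jog_arm(moves="-20 0 1 0;-33 0 1.2 0;-22 0 1 0;0 0 0 -0.142;0 0 0 -0.142;0 0 0 -0.142;0 0 0 -0.142;0 0 0 -0.142;0 0 0 -0.142;0 0 0 -0.142")

```text
clock: 44.05
tcp_pos: [441.7, 179.0, 194.8]
tcp_rot: [0.671, -0.222, 0.222, -0.671]
ft_force: [-1.0, -0.1, -0.1]
grip_width: 0.899
```

jog_arm(moves="0 0 0 -0.142;0 5 0 -0.142;0 15 0 -0.142;0 25 0 -0.142;0 30 0 0;0 30 0 0;0 20 0 0;0 10 0 0;0 5 0 0;0 0 0 0")

```text
clock: 45.05
tcp_pos: [441.8, 178.9, 54.9]
tcp_rot: [0.707, -0.027, 0.027, -0.707]
ft_force: [1.5, -0.9, -0.0]
grip_width: 0.898
```

```bash
python3 - <<'E'
from h import *
delta([441.7,179,42],1.494)
E
```

```text
tcp [441.8 178.9  54.9] toolz yaw 1.494 d [-0.1 12.9  0.1] turn 0.0 grip 0.898 F [ 1.5 -0.9 -0. ] t 45.0 j6 0.31
```

jog_arm(moves="0 6 0 0;0 4 0 0;0 2.5 0 0;0 0 0 0;0 0 0 0;0 0 0 0;0 0 0 0;0 0 0 0;0 0 0 0;0 0 0 0")

```text
clock: 46.05
tcp_pos: [441.7, 178.9, 42.3]
tcp_rot: [-0.707, 0.027, -0.027, 0.707]
ft_force: [0.6, 0.8, -0.1]
grip_width: 0.9
```

jog_arm(moves="0 0 0 0;0 0 0 0;0 0 0 0;0 0 0 0;0 0 0 0;0 0 0 0;0 0 0 0;0 -5 0 0;0 -15 0 0;0 -30 0 0", grip=1)

```text
clock: 47.05
tcp_pos: [440.1, 178.5, 91.5]
tcp_rot: [0.707, -0.029, 0.026, -0.706]
ft_force: [0.5, 0.6, -0.7]
grip_width: 0.631
```

jog_arm(moves="0 -35 0 0.142;0 -30 0 0.142;0 -10 0 0.142;0 0 0 0.142;0 0 0 0.142;0 0 0 0.142;0 0 0 0.142;0 0 0 0.142;0 0 0 0.142;0 0 0 0.142")

```text
clock: 48.05
tcp_pos: [441.5, 178.8, 167.4]
tcp_rot: [0.517, -0.483, 0.483, -0.517]
ft_force: [0.2, -0.6, -1.6]
grip_width: 0.634
```

jog_arm(moves="0 0 0 0.142;20 0 3 0;40 0 6 0;48 0 7 0;48 0 7 0;48 0 7 0;48 0 7 0;48 0 7 0;48 0 7 0;48 0 7 0")

```text
clock: 49.05
tcp_pos: [472.3, -222.2, 167.5]
tcp_rot: [0.483, -0.517, 0.517, -0.483]
ft_force: [1.7, 1.4, -0.7]
grip_width: 0.632
```

jog_arm(moves="45 0 5 0;35 0 5 0;20 0 2.4 0;6 0 0 0;0 0 0 0;0 15 0 0;0 30 0 0;0 30 0 0;0 15 0 0;0 0 0 0")

```text
clock: 50.05
tcp_pos: [476.5, -324.0, 75.3]
tcp_rot: [-0.483, 0.518, -0.515, 0.483]
ft_force: [-0.9, -0.6, -0.9]
grip_width: 0.631
```

```bash
python3 - <<'E'
from h import *
bot.grab_frame("wrist");bot.grab_frame("wrist");delta([478,-327.4,58],-.068)
E
```

```text
tcp [ 478.1 -325.8   77.9] toolz yaw -0.067 d [ 1.6 19.9  0. ] turn 0.001 grip 0.631 F [-0.1 -0.3  0.1] t 50.1 j6 0.91
```

jog_arm(moves="1.5 8 0 0;0 6 0 0;0 4 0 0;0 2 0 0;0 0 0 0;0 0 0 0;0 0 0 0;0 0 0 0;0 0 0 0;0 0 0 0")

```text
clock: 51.15
tcp_pos: [477.6, -328.1, 57.9]
tcp_rot: [0.483, -0.517, 0.517, -0.483]
ft_force: [-2.2, 1.5, 6.3]
grip_width: 0.632
```

jog_arm(moves="0 0 0 0;0 0 0 0;0 0 0 0;0 0 0 0;0 -5 0 0;0 -15 0 0;0 -30 0 0;0 -40 0 0;0 -35 0 0;0 -12 0 0", grip=0.2)

```text
clock: 52.15
tcp_pos: [479.1, -329.4, 198.4]
tcp_rot: [0.483, -0.515, 0.519, -0.483]
ft_force: [0.7, -0.0, -0.0]
grip_width: 0.8
```

jog_arm(moves="-12 0 -8 0;-20 0 -12 0;-20 0 -12 0;-11.5 0 -7.4 -0.118;0 0 0 0;0 0 0 0;0 0 0 0;0 0 0 0;0 0 0 0;0 0 0 0", grip=0.1)

```text
clock: 53.15
tcp_pos: [442.8, -262.5, 194.2]
tcp_rot: [0.512, -0.488, 0.487, -0.512]
ft_force: [-0.2, 0.1, -1.2]
grip_width: 0.9
```

```bash
python3 - <<'E'
from pots import *
wpots("wp4"); labels(); delta([440,-189,42],.05)
cv2.imwrite("pics/wb.png",cv2.resize(np.hstack([bot.grab_frame("top"),bot.grab_frame("scene")]),(800,300)))
E
```

```text
[ 439.3 -189.1] (np.float32(254.5), np.float32(105.5), np.float32(27.9)) 31.3 o 0 b 326
label b [ 430.6 -174.1] 338
tcp [ 442.8 -262.3  194.2] toolz yaw 0.05 d [-73.4 152.2   0.9] turn -0.0 grip 0.901 F [0.2 0.2 0.1] t 53.2 j6 0.84
```

View pics/wb.png

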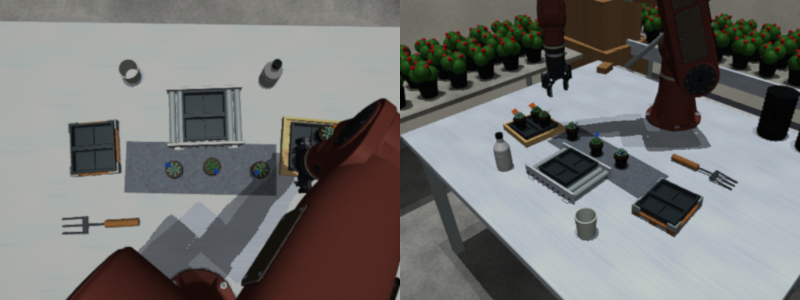

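jog_arm(moves="-20 0 0.2 0;-33 0 0 0;-20.3 0 0 0;0 10 0 0;0 25 0 0;0 35 0 0;0 35 0 0;0 25 0 0;0 12 0 0;0 6 0 0", grip=0.1)

```text
clock: 54.35
tcp_pos: [438.5, -189.1, 44.7]
tcp_rot: [0.512, -0.488, 0.487, -0.512]
ft_force: [0.0, -0.5, -0.6]
grip_width: 0.9
```

jog_arm(moves="0 4 0 0;0 0 0 0;0 0 0 0;0 0 0 0;0 0 0 0;0 0 0 0;0 0 0 0;0 0 0 0;0 0 0 0;0 0 0 0")

```text
clock: 55.35
tcp_pos: [439.3, -189.0, 42.3]
tcp_rot: [0.512, -0.487, 0.487, -0.512]
ft_force: [0.0, 0.8, -1.2]
grip_width: 0.9
```

jog_arm(moves="0 0 0 0;0 0 0 0;0 0 0 0;0 0 0 0;0 0 0 0;0 0 0 0;0 0 0 0;0 -5 0 0;0 -15 0 0;0 -30 0 0", grip=1)

```text
clock: 56.35
tcp_pos: [437.8, -188.1, 91.5]
tcp_rot: [0.513, -0.489, 0.486, -0.512]
ft_force: [0.1, -0.8, -0.9]
grip_width: 0.633
```

jog_arm(moves="0 -35 0 0;0 -30 0 0;0 -10 0 0;0 0 0 0;0 0 0 0;0 0 0 0;0 0 0 0;0 0 0 0;0 0 0 0;0 0 0 0")

```text
clock: 57.35
tcp_pos: [439.2, -189.0, 167.1]
tcp_rot: [0.512, -0.487, 0.487, -0.512]
ft_force: [0.8, -0.1, -1.2]
grip_width: 0.63
```

```bash
python3 - <<'E'
from h import *
delta([657.5,-40.6,75.5],.05)
E
```

```text
tcp [ 439.2 -189.   167.1] toolz yaw 0.05 d [-137.3   91.6  225.4] turn -0.0 grip 0.63 F [ 0.8 -0.1 -1.2] t 57.4 j6 0.96
```

jog_arm(moves="-8 0 13 0;-18 0 30 0;-23 0 38 0;-23 0 38 0;-23 0 38 0;-21 0 34 0;-13 0 22 0;-8.3 0 12.4 0;0 0 0 0;0 0 0 0")

```text
clock: 58.35
tcp_pos: [657.4, -40.0, 166.8]
tcp_rot: [0.513, -0.487, 0.487, -0.512]
ft_force: [0.0, -0.5, -1.2]
grip_width: 0.633
```

jog_arm(moves="0 10 0 0;0 20 0 0;0 25 0 0;0 17 0 0;0 8 0 0;0 4 0 0;0 0 0 0;0 0 0 0;0 0 0 0;0 0 0 0")

```text
clock: 59.35
tcp_pos: [658.0, -40.6, 84.0]
tcp_rot: [-0.512, 0.487, -0.488, 0.513]
ft_force: [0.3, 0.7, -1.2]
grip_width: 0.636
```

```bash
python3 - <<'E'
from h import *
delta([657.5,-40.6,75.5],.05)
E
```

```text
tcp [658.  -40.6  84. ] toolz yaw 0.05 d [-0.1  8.5 -0.5] turn -0.0 grip 0.636 F [ 0.3  0.7 -1.2] t 59.4 j6 1.35
```

jog_arm(moves="0 4 0 0;0 3 0 0;0 1.5 0 0;0 0 0 0;0 0 0 0;0 0 0 0;0 0 0 0;0 0 0 0;0 0 0 0;0 0 0 0")

```text
clock: 60.35
tcp_pos: [657.6, -40.6, 75.8]
tcp_rot: [-0.512, 0.487, -0.488, 0.512]
ft_force: [-4.2, 1.9, 11.4]
grip_width: 0.63
```

jog_arm(moves="0 0 0 0;0 0 0 0;0 0 0 0;0 0 0 0;0 -5 0 0;0 -15 0 0;0 -25 0 0;0 -30 0 0;0 -30 0 0;0 -15 0 0", grip=0.2)

```text
clock: 61.35
tcp_pos: [658.6, -40.7, 198.1]
tcp_rot: [-0.512, 0.486, -0.488, 0.513]
ft_force: [0.3, 0.4, 0.4]
grip_width: 0.804
```

jog_arm(moves="4 0 -15 0;10 0 -35 0;12 0 -43 0;12 0 -43 0;12 0 -40 0;8 0 -24 0;3 0 -10.3 0;0 0 0 0;0 0 0 0;0 0 0 0", grip=0.1)

```text
clock: 62.35
tcp_pos: [451.8, -111.8, 194.9]
tcp_rot: [-0.512, 0.487, -0.487, 0.513]
ft_force: [0.1, -0.4, 0.4]
grip_width: 0.897
```

```bash
python3 - <<'E'
from pots import *
wpots("wp5"); labels(); delta([447.5,-40,42],.05)
E
```

```text
[448.3 -38.5] (np.float32(254.5), np.float32(105.5), np.float32(29.9)) 31.2 o 0 b 306
[642.3 -37.7] (np.float32(462.5), np.float32(115.5), np.float32(33.4)) 31.2 o 0 b 101
label b [432.7 -49.9] 301
tcp [ 451.4 -111.7  194.6] toolz yaw 0.051 d [-71.8 152.6  -0.2] turn 0.001 grip 0.899 F [-0.4 -0.3  0. ] t 62.5 j6 1.12
```

jog_arm(moves="-20 0 0.5 0;-33 0 0 0;-20.3 0 0 0;0 10 0 0;0 25 0 0;0 35 0 0;0 35 0 0;0 25 0 0;0 12 0 0;0 6 0 0", grip=0.1)

```text
clock: 63.45
tcp_pos: [446.7, -38.9, 45.1]
tcp_rot: [0.513, -0.488, 0.487, -0.512]
ft_force: [0.5, 0.4, 0.3]
grip_width: 0.902
```

jog_arm(moves="0 4.5 0 0;0 0 0 0;0 0 0 0;0 0 0 0;0 0 0 0;0 0 0 0;0 0 0 0;0 0 0 0;0 0 0 0;0 0 0 0")

```text
clock: 64.45
tcp_pos: [447.4, -38.8, 42.3]
tcp_rot: [-0.512, 0.487, -0.487, 0.512]
ft_force: [0.3, -0.2, 0.1]
grip_width: 0.904
```

jog_arm(moves="0 0 0 0;0 0 0 0;0 0 0 0;0 0 0 0;0 0 0 0;0 0 0 0;0 0 0 0;0 -5 0 0;0 -15 0 0;0 -30 0 0", grip=1)

```text
clock: 65.45
tcp_pos: [445.7, -38.4, 91.6]
tcp_rot: [0.513, -0.489, 0.486, -0.512]
ft_force: [0.6, 0.0, -1.5]
grip_width: 0.633
```

jog_arm(moves="0 -35 0 0;0 -30 0 0;0 -10 0 0;0 0 0 0;2 0 20 0;3 0 35 0;4 0 35 0;2.6 0 24 0;1 0 10.9 0;0 0 0 0")

```text
clock: 66.45
tcp_pos: [573.0, -45.1, 164.8]
tcp_rot: [0.513, -0.488, 0.487, -0.512]
ft_force: [0.3, -0.3, -2.0]
grip_width: 0.63
```

jog_arm(moves="0 0 0 0;0 10 0 0;0 20 0 0;0 25 0 0;0 17 0 0;0 8 0 0;0 4 0 0;0 0 0 0;0 0 0 0;0 0 0 0")

```text
clock: 67.45
tcp_pos: [573.3, -45.2, 84.1]
tcp_rot: [-0.512, 0.487, -0.488, 0.513]
ft_force: [-0.6, -0.1, -1.7]
grip_width: 0.629
```

```bash
python3 - <<'E'
from h import *
delta([573.7,-44.8,75.5],.05)
E
```

```text
tcp [573.3 -45.2  84.1] toolz yaw 0.05 d [-0.4  8.6  0.4] turn 0.0 grip 0.629 F [-0.6 -0.1 -1.7] t 67.5 j6 1.31
```

jog_arm(moves="0 4 0 0;0 3 0 0;0 1 0 0;0 0 0 0;0 0 0 0;0 0 0 0;0 0 0 0;0 0 0 0;0 0 0 0;0 0 0 0")

```text
clock: 68.45
tcp_pos: [572.9, -45.1, 75.9]
tcp_rot: [-0.512, 0.487, -0.488, 0.512]
ft_force: [-2.2, 1.0, 7.7]
grip_width: 0.631
```

jog_arm(moves="0 0 0 0;0 0 0 0;0 0 0 0;0 0 0 0;0 -5 0 0;0 -15 0 0;0 -25 0 0;0 -30 0 0;0 -30 0 0;0 -15 0 0", grip=0.2)

```text
clock: 69.45
tcp_pos: [573.8, -45.3, 198.3]
tcp_rot: [-0.512, 0.486, -0.488, 0.513]
ft_force: [0.4, 0.1, 0.0]
grip_width: 0.8
```

jog_arm(moves="-8 0 -15 0;-15 0 -30 0;-18 0 -36 0;-14 0 -28 0;-6 0 -12 0;-2.4 0 -6 0;0 0 0 0;0 0 0 0;0 0 0 0;0 0 0 0", grip=0.1)

```text
clock: 70.45
tcp_pos: [443.4, 11.5, 195.1]
tcp_rot: [0.512, -0.487, 0.487, -0.512]
ft_force: [0.2, -0.2, 0.0]
grip_width: 0.901
```

```bash
python3 - <<'E'
from pots import *
wpots("wp6"); labels(); delta([440,84,42],.05)
E
```

```text
[437.3  80.3] (np.float32(251.5), np.float32(110.5), np.float32(28.8)) 31.2 o 0 b 270
[563.2  23.5] (np.float32(375.5), np.float32(176.5), np.float32(33.4)) 31.2 o 0 b 7
label b [448.3  99. ] 330
tcp [443.1  11.7 195.1] toolz yaw 0.05 d [-72.4 153.1   0.5] turn -0.0 grip 0.901 F [-0.6  0.4 -0.1] t 70.5 j6 1.38
```

jog_arm(moves="-20 0 -1.8 0;-30 0 0 0;-20 0 0 0;0 10 0 0;0 25 0 0;0 35 0 0;0 35 0 0;0 25 0 0;0 12 0 0;0 6 0 0", grip=0.1)

```text
clock: 71.55
tcp_pos: [436.5, 81.0, 45.7]
tcp_rot: [0.513, -0.488, 0.487, -0.512]
ft_force: [-0.1, 0.0, 0.2]
grip_width: 0.901
```

jog_arm(moves="0 5 0 0;0 0 0 0;0 0 0 0;0 0 0 0;0 0 0 0;0 0 0 0;0 0 0 0;0 0 0 0;0 0 0 0;0 0 0 0")

```text
clock: 72.55
tcp_pos: [437.5, 81.7, 42.3]
tcp_rot: [-0.512, 0.487, -0.487, 0.512]
ft_force: [0.1, 0.8, 0.2]
grip_width: 0.902
```

jog_arm(moves="0 0 0 0;0 0 0 0;0 0 0 0;0 0 0 0;0 0 0 0;0 0 0 0;0 0 0 0;0 -5 0 0;0 -15 0 0;0 -30 0 0", grip=1)

```text
clock: 73.55
tcp_pos: [435.8, 81.6, 91.6]
tcp_rot: [0.513, -0.488, 0.486, -0.511]
ft_force: [0.6, 0.0, -1.3]
grip_width: 0.634
```

jog_arm(moves="0 -35 0 0;0 -30 0 0;0 -10 0 0;5 0 15 0;10 0 32 0;13 0 42 0;14 0 44 0;13 0 40 0;9 0 27 0;4.8 0 13.3 0")

```text
clock: 74.55
tcp_pos: [655.6, 22.7, 165.5]
tcp_rot: [0.512, -0.488, 0.487, -0.512]
ft_force: [-0.4, -0.5, -1.8]
grip_width: 0.632
```

jog_arm(moves="0 0 0 0;0 10 0 0;0 20 0 0;0 25 0 0;0 17 0 0;0 8 0 0;0 4 0 0;0 0 0 0;0 0 0 0;0 0 0 0")

```text
clock: 75.55
tcp_pos: [654.5, 23.6, 84.3]
tcp_rot: [-0.512, 0.487, -0.488, 0.513]
ft_force: [0.3, -0.6, -1.0]
grip_width: 0.633
```

```bash
python3 - <<'E'
from h import *
delta([654.3,23.4,75.5],.05)
E
```

```text
tcp [654.5  23.6  84.3] toolz yaw 0.05 d [ 0.2  8.8 -0.2] turn 0.0 grip 0.633 F [ 0.3 -0.6 -1. ] t 75.5 j6 1.45
```

Lower, release, rise and retreat toward the base side for the final look.

jog_arm(moves="0 4 0 0;0 3 0 0;0 1.3 0 0;0 0 0 0;0 0 0 0;0 0 0 0;0 0 0 0;0 0 0 0;0 0 0 0;0 0 0 0")

```text
clock: 76.55
tcp_pos: [654.1, 23.6, 75.8]
tcp_rot: [-0.512, 0.487, -0.488, 0.512]
ft_force: [-3.2, 0.0, 7.7]
grip_width: 0.631
```

jog_arm(moves="0 0 0 0;0 0 0 0;0 0 0 0;0 0 0 0;0 -5 0 0;0 -15 0 0;0 -25 0 0;0 -30 0 0;0 -40 0 0;0 -40 0 0", grip=0.2)

```text
clock: 77.55
tcp_pos: [653.5, 23.6, 231.6]
tcp_rot: [0.512, -0.487, 0.487, -0.512]
ft_force: [1.9, -0.2, -0.2]
grip_width: 0.802
```

jog_arm(moves="0 0 -20 0;0 0 -40 0;0 0 -45 0;0 0 -45 0;0 0 -45 0;0 0 -45 0;0 0 -30 0;0 0 -15 0;0 0 0 0;0 0 0 0")

```text
clock: 78.55
tcp_pos: [370.2, 9.3, 230.6]
tcp_rot: [-0.512, 0.487, -0.488, 0.513]
ft_force: [-0.4, -0.1, 0.3]
grip_width: 0.805
```

```bash
python3 - <<'E'
from pots import *
t=bot.grab_frame("top"); s=bot.grab_frame("scene")
cv2.imwrite("pics/f.png",np.vstack([cv2.resize(t[80:250,70:460],(780,340),interpolation=cv2.INTER_CUBIC),cv2.resize(s[80:320,90:430],(780,551),interpolation=cv2.INTER_CUBIC)[60:310]]))
delta([400,0,300],.05)
E
```

```text
tcp [370.4   9.3 230.3] toolz yaw 0.05 d [ 10.8 -69.7  29.1] turn 0.0 grip 0.798 F [-0.2  0.3  0.5] t 78.7 j6 1.35
```

View pics/f.png

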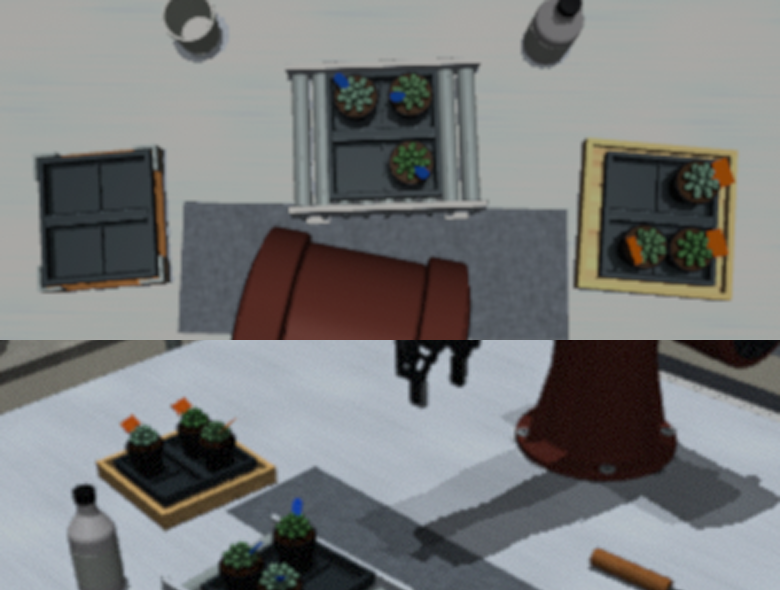

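The final view shows three blue-labelled pots upright in the track tray and three orange-labelled pots upright in the board tray. The bottom tray is still in its stand, and the fork, cup and bottle haven't moved.

```bash
python3 -c "
from station import bot
print(bot.close_job())"
```

```text
the job is handed in; nothing more can be done
None
```

The job is done and handed in at about 79 s on the robot's clock; handing in gives no verdict.

- **Trays:** The top tray lies between the rails of the roller track. The middle tray lies inside the raised edge of the plywood board. The bottom tray is still in its stand.
- **Pots:** All six pots were on the bench. The three with blue labels are in the track tray and the three with orange labels are in the board tray, one to a pocket.
- **Knocked pot:** One blue pot was knocked aside during the run, so I found it again with the cameras before picking it up.

**Last checks:** The final top and scene pictures show every pot upright in its own pocket and both trays flat. The cup and bottle were where they started. The last picture showed only the fork's handle; the full view before the blue pots were moved still had the fork in place. The arm hid part of the mat in the last picture, but all six pots are accounted for. The wrist force readings returned after each move stayed at or below about 12 N. The camera and arm readings differed by 2–4 mm at times, so I corrected positions close up before each placing. No check failed.

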